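# Hang the swab holder on its sprung stud and tug to prove it

## Robot

A 6-joint arm with a two-finger parallel gripper is mounted at the origin on a cart in front of the work surface, level with it; the furniture and walls round the work are solid. World frame = base frame: x ahead of the robot, y to its left, z up, the work surface at z = 0. Lengths are in mm, angles in rad, forces in N, time in s.
With the tool pointing down it reaches from about 275 to 750 mm from the base axis. Payload 10.2 kg.
Tool frame: the origin (TCP) lies at the very end of the fingers, on their centre line; the grasp point (between the pads) lies 19 mm behind it; y points along the fingers, x is the direction in which the jaws open and shut, and the axes are right-handed (so a half turn about y gives the same grasp; the last joint's range is limited). The gripper opens to 85 mm and grips with 20 to 120 N. Pads are 22 mm wide; open, the fingers measure 114 mm over their backs; the gripper's body (76 mm by 85 mm) begins 54 mm behind the grasp point. The pads swing forward as they close: fully open they stand 13 mm farther back than shut.
Start: joints at [0.94, 0.313, 1.498, -0, 1.331, -0.223], TCP at [208.223, 481.948, 231.294] pointing down, gripper open.
Joint ranges: [-2.94, 2.94], [-0.97, 2.17], [0.19, 2.56], [-1.23, 4.37], [0.02, 3.11], [-2.88, 2.88]. Speed limits (rad/s): [2.39, 2.39, 3.01, 3.14, 3.14, 3.14].

## Interface

Orientations are given as a unit quaternion [w, x, y, z].
In Python, from rig import telemetry, imaging, ctrl gives the robot as it stands.
- The arm moves only by the shell command python3 -m handwheel 'ROWS' [FORCE]. ROWS is JSON, a list of rows, each an object with "delta_pos": the shift along the tool's x, y, z in cm, a list of three; "twist": the turn, a rotation vector about the tool's x, y, z in rad, a list of three; "jaw": the opening, from 0 (shut) to 1 (fully open). A call has exactly 10 rows; each row is the pose to reach, as a shift and turn from the pose commanded when the call began, along the tool's axes at that moment; what a row does not reach only later rows make up. A row lasts 1/12 s, in which the tool goes at most 41.7 mm and 7.16 degrees, less where a joint would pass 70% of its speed; a pose out of reach is approached as far as the arm can. A call with a gripper value outside its range is refused whole. The fingers move at their own pace and stop on an object; FORCE is the grip in N (left out, the last holds). Time passes only in rows, so rows that repeat a pose let the fingers close, or fill a call up. It gives the time, the measured TCP pose, the force and the opening at its end, in the units of the state.
- telemetry.sense(): the state, without advancing time (a new reading comes with each control period).
- imaging.capture(name): name is "scene" or "top" or "wrist"; returns a dict with "frame" (420x560x3 uint8, red, green, blue), "z_map" (420x560 float32, mm along the optical axis (not along the pixel's ray), 0 where there is no reading), "fx", "fy", "cx", "cy" (pixels), "D" ([k1, k2, p1, p2, k3] as OpenCV has them; the pictures are not rectified), "rvec" (rotation vector, rad) and "tvec" (3), from world to camera coordinates, as OpenCV has them. Camera axes: x right, y down, z forward; pixel columns grow to the right and rows downward; lengths in mm; the calibration is good to about 2 mm. A picture is of the moment at which its call begins.
- ctrl.finish_job(): hands the job in, once; it reports no verdict.
The state is a dict: "time_s": time; "joints": joint angles; "dq": joint speeds; "tau": joint torques, N m; "eef_pos": TCP position; "ee_rot": TCP orientation; "force": force on the tool from outside, world axes, zero at the start; "wrist_torque": the same for the moment, N m; "grip_width": opening from 0.0 (shut) to 1.0 (fully open).
Only numpy, scipy, OpenCV 4.12 (cv2) and the standard library are available. Lean on these libraries where they do the work, as an engineer would, in place of code of your own. Each camera call takes 0.05 s, during which the arm holds its last target.

## Task

Take the swab holder off the optical table and hang it by the keyhole in its back plate on the stud of the upright rail: pass the round hole over the stud's head, press it back against the sprung collar and slide it down until the neck, up in the narrow slot, meets the stop screw, which is set differently each time. Before letting go, tug it straight down gently, with about 10 N for a second, to feel that the neck itself carries it and not just the collar's friction; then let go and leave it hanging upright with the stop screw resting on the neck. Keep the holder upright all the way, never force it against the stand with more than about 20 N, and leave everything else on the table where it is.

Things in the scene. Friction and masses are not known exactly. Their poses are not given: they have to be found in the camera images.
- holder: loose swab holder, 0.15 to 0.25 kg: dark sheet-steel bracket with a clear tub of cotton swabs fixed on it; 58 deep (x) x 55 wide x 150 mm tall, swabs 95 mm up. Origin under its centre, z up, +x to its back plate, which is on the side away from the robot (x within 0.5 rad of the world's). The plate is 5 mm thick, 46 mm wide, 150 mm tall, its back face 29 mm along +x
- holder_grip (a point): grip point: midway between the plate's side returns (flat edges folded forward, outer faces 46 mm apart, 66 to 142 mm up, 17 mm deep in x with the plate), 116 mm above the underside, 9 mm in front (-x) of the plate's back face; take it from above, fingers closing along the holder's y; axes as the holder's
- keyhole_hole (a point): centre of the keyhole's round hole (17 mm across), half-way through the 5 mm plate, 106 mm above the underside; 6.5 mm along +x from holder_grip and 10 mm below it. A slot 8 mm wide runs straight up from it; a 4 mm stop screw reaches down into the slot from the plate's top edge and stops the neck's axis 12 to 21 mm above this point; axes as the holder's
- stand: fixed stand: black base 75x60x10 mm, upright bare aluminium 25 mm square rail, 205 mm tall. Origin on the table at the foot of the rail's front face (plane x = 0), z up, x away from the robot (within 0.35 rad). A steel stud stands out of that face level along -x, 185 mm above the table; nothing may be forced against it with over 25 N
- stud_neck: the stud's neck, 6 mm in diameter, 22 mm long from the rail's face to the underside of the domed head (12 mm in diameter, 4.5 mm high); origin on its axis at the rail's face, axes as the stand's
- collar: dark round collar on the neck, 24 mm across, 4 mm thick (too wide for the keyhole), on a spring that pushes it towards the head: at rest its front is 2 mm behind the head, so the 5 mm plate must press it back 3 mm or more. Force 1.6 N at rest, 2.5 N at 3 mm, 4.6 N at the 10 mm stop. A hung plate is pinched with 2.5 N. Origin: centre of its back face; axes as the stand's
- stud_seat (a point): point on the neck's axis 19.5 mm in front of the rail's face: the middle of a 5 mm plate lying against the head's underside. The head spans 2.5 to 7 mm in front (-x) of it. Hung, keyhole_hole is straight below it; axes as the stand's
- stage_insert: bystander, leave alone: black flat frame with two clips, 108x142x13 mm, lying flat, origin under its centre
- tissue_pack: bystander, leave alone: flat clear pouch of lens tissue, 115x126x11 mm, origin under its centre
- lens_cleaner: bystander, leave alone: slim white spray bottle with a cap, 35 mm across, 120 mm tall, origin under its centre
- immersion_oil: bystander, leave alone: small amber dropper bottle, 30 mm across, 86 mm tall, origin under its centre
- torch: bystander, leave alone: small black and silver torch standing on its tail, 28 mm across, 85 mm tall, origin under its centre
- glass_dish: bystander, leave alone: shallow round dish with lid, 38 mm across, 11 mm tall, origin under its centre
- filter_cube: bystander, leave alone: black cube with glass on two faces, 40x38x41 mm, origin under its centre

How it is judged (in metres and radians):
On the way, in this order (a step that is already met when the one before it is completed fails the run):
1. the holder is lifted off the table in the gripper (height (world z) of holder_grip above 0.135 m and contact force between the fingers and holder above 1 N), for 0.1 s.
2. the plate is behind the stud's head, the neck in the round hole (x of keyhole_hole in the frame of stud_seat between -0.0005 and 0.01 m and horizontal distance between keyhole_hole and stud_seat below 0.013 m and z of keyhole_hole in the frame of stud_seat between -0.009 and 0.007 m), for 0.05 s.
3. tug: the neck is up in the slot and, still in the gripper, the holder is pulled down on it with more than 5 N for 0.5 s (z of keyhole_hole in the frame of stud_seat between -0.0235 and -0.0105 m and horizontal distance between keyhole_hole and stud_seat below 0.01 m and contact force between holder and stud_neck above 5 N and contact force between the fingers and holder above 1 N), for 0.5 s.
At the end, for the whole second after the job is handed in: The holder hangs at rest on the stud, let go, upright within 0.15 rad: its stop screw rests on the neck (0.2 N or more), keyhole_hole 10.5 to 23.5 mm below stud_seat and within 4 mm of it horizontally (z of keyhole_hole in the frame of stud_seat between -0.0235 and -0.0105 m and horizontal distance between keyhole_hole and stud_seat below 0.004 m and contact force between holder and stud_neck above 0.2 N and angle between holder_grip's own z axis and vertical below 0.15 rad and linear speed of holder below 0.02 m/s and angular speed of holder below 0.2 rad/s and contact force between the fingers and holder below 0.1 N); the robot touches nothing.
It fails at once if the holder is forced against the stand, stud or collar with more than 25 N (contact force between holder and stand above 25 N).
It fails at once if the holder is tipped more than 0.4 rad (angle between holder_grip's own z axis and vertical above 0.4 rad).
It fails at once if a bystander is moved more than 20 mm (distance of any of stage_insert, tissue_pack, lens_cleaner, immersion_oil, torch, glass_dish, filter_cube from where it was at the start of the episode above 0.02 m).
It also fails if it takes over 72 s, if anything falls off the work surface, if the arm or the gripper's body presses on something with over 40 N, if the wrist force passes 120 N, or if a joint passes its speed limit or range.

## Working session

There is one attempt and no reset: what is moved stays moved. The work goes in short steps, Python scripts to look and compute and a shell command to move; the robot and the scene stay as the last step left them, time stands still between calls to the robot, and variables do not carry over. Pictures are saved under pics/ and viewed, and the job is handed in when it is done.

```bash
ls; mkdir -p pics; cat > h.py <<'E'
import numpy as np, cv2
from rig import telemetry, imaging, ctrl
def cap(n,tag):
    d=imaging.capture(n); cv2.imwrite(f'pics/{tag}.png',cv2.cvtColor(d['frame'],cv2.COLOR_RGB2BGR)); np.savez(f'pics/{tag}.npz',**{k:np.array(v) for k,v in d.items()}); return d
def load(tag): return dict(np.load(f'pics/{tag}.npz'))
def cloud(d):
    z=d['z_map'];h,w=z.shape
    u,v=np.meshgrid(np.arange(w),np.arange(h))
    K=np.array([[d['fx'],0,d['cx']],[0,d['fy'],d['cy']],[0,0,1]],float)
    n=cv2.undistortPoints(np.stack([u.ravel(),v.ravel()],1).astype(np.float64)[:,None],K,np.array(d['D'],float))[:,0].reshape(h,w,2)
    P=np.dstack([n[...,0]*z,n[...,1]*z,z]); R=cv2.Rodrigues(np.array(d['rvec'],float))[0]
    W=(P-np.array(d['tvec'],float).ravel())@R
    W[z<=0]=np.nan
    return W
def proj(d,pts):
    K=np.array([[d['fx'],0,d['cx']],[0,d['fy'],d['cy']],[0,0,1]],float)
    return cv2.projectPoints(np.array(pts,float).reshape(-1,3),np.array(d['rvec'],float),np.array(d['tvec'],float),K,np.array(d['D'],float))[0][:,0]
E
python3 - <<'E'
from h import *
print(telemetry.sense())
for n in ['scene','top','wrist']:
    d=cap(n,n+'0'); R=cv2.Rodrigues(np.array(d['rvec'],float))[0]; print(n,-R.T@np.array(d['tvec']).ravel(),R[2],d['fx'],d['D'])
E
```

```text
pics
{'time_s': 0.0, 'joints': array([ 9.39588779e-01,  3.13448230e-01,  1.49845535e+00,  2.90161058e-05,
        1.33100164e+00, -2.23421291e-01]), 'dq': array([ 0.00096187, -0.00057886,  0.00012943, -0.00179467,  0.00024567,
        0.00088155]), 'tau': array([-2.92188670e-04, -4.12271011e+01, -2.59738612e+01, -2.27049891e-04,
        4.18175507e-03, -2.14848188e-05]), 'eef_pos': array([208.0591409 , 481.72665915, 230.72910736]), 'ee_rot': array([-0.59073242,  0.59103905,  0.38796094, -0.38883718]), 'force': array([-0.92951041,  0.32901336, -0.00345205]), 'wrist_torque': array([0.01913199, 0.03269961, 0.02937408]), 'grip_width': 1.0001384372468234}
scene [-210.28293612 -963.98850217  942.36881939] [ 0.47381352  0.69238282 -0.54415694] 462.9549827682157 [-0.05982811  0.          0.          0.          0.        ]
top [-270.60046352  396.68167107 1733.93809061] [ 0.41409515 -0.19309358 -0.88951676] 530.2910693522919 [-0.1901543  0.         0.         0.         0.       ]
wrist [146.65414859 508.47063282 373.96841128] [ 0.24497226 -0.10661694 -0.96365005] 307.40548154166385 [-0.02230582  0.          0.          0.          0.        ]
```

View pics/scene0.png

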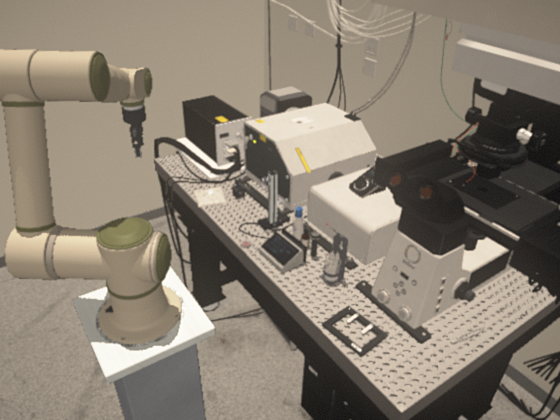

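View pics/top0.png

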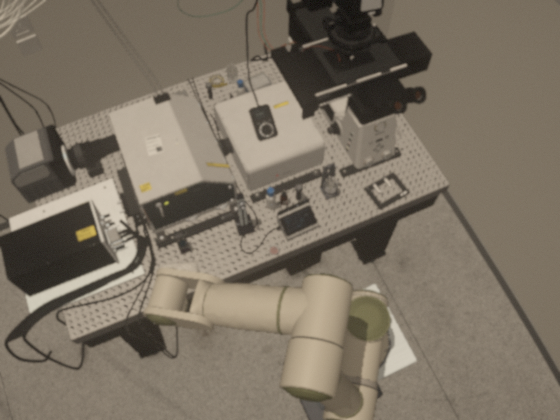

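View pics/wrist0.png

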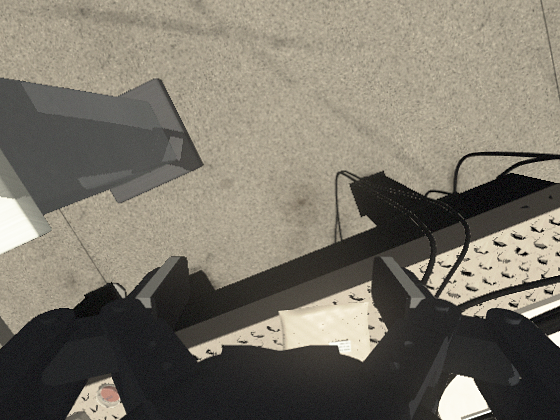

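The scene view shows the holder near (333,262) and the stand's rail near (272,200). In the top view they are near (330,185) and (243,218). I'll zoom in and measure both.

```bash
python3 - <<'E'
from h import *
a=cv2.imread('pics/scene0.png'); 
cv2.imwrite('pics/sz1.png',cv2.resize(a[150:300,220:370],(600,600),interpolation=cv2.INTER_CUBIC))
b=cv2.imread('pics/top0.png'); 
cv2.imwrite('pics/tz1.png',cv2.resize(b[150:270,210:370],(800,600),interpolation=cv2.INTER_CUBIC))
for n,pts in [('scene0',[(333,262),(336,240),(333,280),(272,200),(272,180),(270,220)]),('top0',[(330,185),(243,218),(240,205),(331,175)])]:
    W=cloud(load(n))
    for u,v in pts: print(n,u,v,W[v,u].round(1))
E
```

```text
scene0 333 262 [ 555.9 -158.6   41.5]
scene0 336 240 [ 566.  -150.7  116.2]
scene0 333 280 [ 530.5 -193.7    7.2]
scene0 272 200 [541.6 159.1 102.3]
scene0 272 180 [540.7 159.3 181.2]
scene0 270 220 [533.1 157.4  23.1]
top0 330 185 [ 526.6 -161.8   83.5]
top0 243 218 [540.5 171.9  65. ]
top0 240 205 [522.9 181.  199.9]
top0 331 175 [ 569.5 -188.8   70.1]
```

View pics/sz1.png

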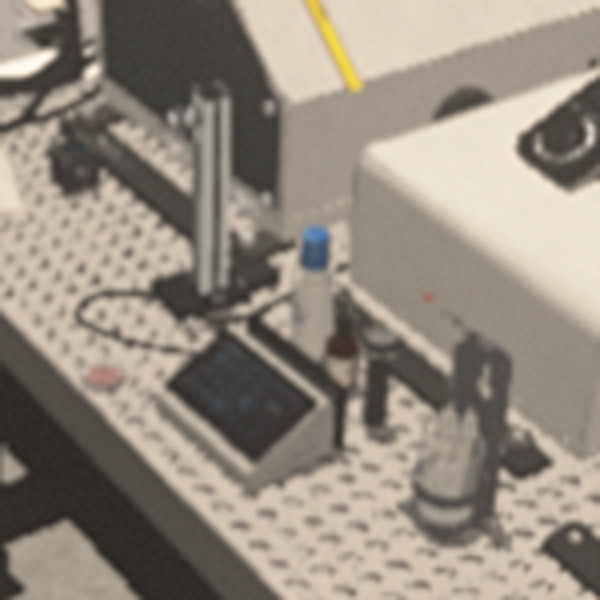

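View pics/tz1.png

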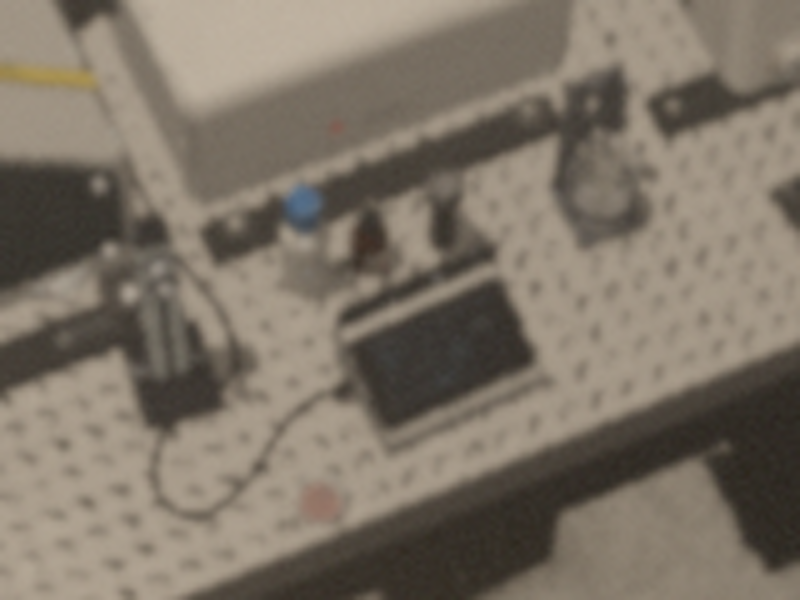

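```bash
cat >> h.py <<'E'
from scipy.spatial.transform import Rotation as Ro
def tool():
    s=telemetry.sense(); q=s['ee_rot']; return np.array(s['eef_pos']),Ro.from_quat([q[1],q[2],q[3],q[0]])
E
python3 - <<'E'
from h import *
p,R=tool(); print(R.as_matrix().round(3)); d=load('wrist0'); Rc=cv2.Rodrigues(d['rvec'])[0]; c=-Rc.T@d['tvec'].ravel()
print('cam in tool',R.inv().apply(c-p), 'cam axes in tool',(R.as_matrix().T@Rc.T).round(3))
for n in ['scene0','top0']:
    W=cloud(load(n)).reshape(-1,3); W=W[~np.isnan(W).any(1)]
    for nm,c,r in [('holder',(555,-160),60),('stand',(530,165),60)]:
        m=(abs(W[:,0]-c[0])<r)&(abs(W[:,1]-c[1])<r)&(W[:,2]>15)&(W[:,2]<230)
        A=W[m]
        print(n,nm,len(A))
        for lo in range(15,230,25):
            B=A[(A[:,2]>=lo)&(A[:,2]<lo+25)]
            if len(B): print(lo,len(B),B.min(0).round(),np.median(B,0).round(),B.max(0).round())
E
```

```text
[[ 0.397 -0.001 -0.918]
 [ 0.918 -0.001  0.397]
 [-0.001 -1.     0.   ]]
cam in tool [-1.25876693e-02 -1.43075737e+02  6.70429285e+01] cam axes in tool [[ 1.     0.     0.   ]
 [-0.    -0.267  0.964]
 [ 0.    -0.964 -0.267]]
scene0 holder 786
15 155 [ 507. -203.   15.] [ 530. -189.   32.] [ 615. -149.   40.]
40 184 [ 509. -203.   40.] [ 535. -182.   54.] [ 573. -150.   65.]
65 181 [ 510. -199.   65.] [ 550. -178.   79.] [ 573. -149.   90.]
90 106 [ 519. -199.   90.] [ 562. -165.   99.] [ 572. -147.  115.]
115 100 [ 550. -198.  115.] [ 562. -173.  127.] [ 571. -148.  140.]
140 60 [ 553. -198.  140.] [ 564. -175.  146.] [ 571. -151.  153.]
scene0 stand 548
15 113 [519. 139.  15.] [556. 161.  23.] [590. 197.  40.]
40 56 [530. 151.  40.] [541. 159.  51.] [587. 188.  65.]
65 55 [531. 155.  65.] [542. 159.  75.] [559. 176.  90.]
90 57 [533. 151.  90.] [540. 159. 102.] [560. 180. 115.]
115 58 [533. 153. 115.] [542. 159. 128.] [560. 182. 139.]
140 59 [533. 154. 141.] [541. 160. 153.] [558. 183. 165.]
165 75 [511. 153. 165.] [537. 162. 181.] [558. 191. 190.]
190 75 [507. 151. 190.] [540. 166.
[... 214 characters left out ...]
77.] [ 573. -147.   90.]
90 61 [ 525. -194.   91.] [ 566. -173.   99.] [ 580. -147.  115.]
115 44 [ 555. -196.  116.] [ 567. -172.  129.] [ 574. -147.  140.]
140 44 [ 552. -195.  140.] [ 569. -170.  148.] [ 578. -149.  156.]
top0 stand 362
15 130 [470. 107.  15.] [547. 182.  18.] [590. 224.  40.]
40 28 [536. 161.  40.] [541. 176.  53.] [589. 184.  65.]
65 25 [537. 160.  65.] [541. 171.  81.] [558. 184.  89.]
90 27 [535. 160.  90.] [541. 177. 106.] [565. 184. 115.]
115 21 [534. 161. 115.] [541. 173. 128.] [555. 185. 139.]
140 10 [536. 176. 142.] [545. 182. 155.] [567. 184. 164.]
165 31 [516. 160. 166.] [538. 177. 185.] [555. 185. 190.]
190 90 [511. 157. 190.] [544. 172. 202.] [567. 185. 212.]
```

```bash
python3 -m handwheel '[{"delta_pos":[-2,-0.5,-2.5],"twist":[0,-0.02,0],"jaw":1},{"delta_pos":[-4.6,-1,-5.8],"twist":[0,-0.04,0],"jaw":1},{"delta_pos":[-7,-1.5,-9],"twist":[0,-0.06,0],"jaw":1},{"delta_pos":[-9.5,-2,-12],"twist":[0,-0.08,0],"jaw":1},{"delta_pos":[-12,-2.5,-15],"twist":[0,-0.1,0],"jaw":1},{"delta_pos":[-14.5,-3,-18],"twist":[0,-0.12,0],"jaw":1},{"delta_pos":[-17,-3,-21.5],"twist":[0,-0.14,0],"jaw":1},{"delta_pos":[-19,-3,-24],"twist":[0,-0.16,0],"jaw":1},{"delta_pos":[-21,-3,-26.5],"twist":[0,-0.18,0],"jaw":1},{"delta_pos":[-23,-3,-29],"twist":[0,-0.2,0],"jaw":1}]'
python3 - <<'E'
from h import *
p,R=tool(); print(p,R.as_matrix().round(3)); print('delta cm',R.inv().apply(np.array([560,-173,240])-p)/10)
E
```

```text
time_s: 0.98
eef_pos: [383.6, 154.1, 261.3]
ee_rot: [0.549, -0.549, -0.446, 0.446]
force: [0.8, 0.8, -1.0]
grip_width: 0.999
[383.61485858 154.11501913 261.30581016] [[ 0.206  0.    -0.979]
 [ 0.979  0.     0.206]
 [ 0.    -1.    -0.   ]]
delta cm [-28.38216998   2.13010334 -23.99195701]
```

```bash
python3 -m handwheel '[{"delta_pos":[-3,0,-2.5],"twist":[0,-0.02,0],"jaw":1},{"delta_pos":[-6,0.2,-5],"twist":[0,-0.04,0],"jaw":1},{"delta_pos":[-9,0.4,-7.7],"twist":[0,-0.06,0],"jaw":1},{"delta_pos":[-12,0.6,-10.3],"twist":[0,-0.09,0],"jaw":1},{"delta_pos":[-15,0.9,-13],"twist":[0,-0.12,0],"jaw":1},{"delta_pos":[-18,1.2,-15.5],"twist":[0,-0.15,0],"jaw":1},{"delta_pos":[-21,1.5,-18],"twist":[0,-0.18,0],"jaw":1},{"delta_pos":[-24,1.8,-20.5],"twist":[0,-0.2,0],"jaw":1},{"delta_pos":[-26.5,2,-22.5],"twist":[0,-0.208,0],"jaw":1},{"delta_pos":[-28.4,2.1,-24],"twist":[0,-0.208,0],"jaw":1}]'
python3 - <<'E'
from h import *
p,R=tool(); print(p,R.as_matrix().round(3)); cap('wrist','w1'); print(telemetry.sense()['joints'])
E
```

```text
time_s: 1.82
eef_pos: [559.9, -174.2, 239.2]
ee_rot: [0.501, -0.5, -0.5, 0.5]
force: [0.0, 0.5, -0.0]
grip_width: 0.998
[ 559.94749494 -174.15690201  239.22236287] [[ 0.001 -0.001 -1.   ]
 [ 1.     0.     0.001]
 [ 0.    -1.     0.001]]
[-5.04374107e-01  4.49270941e-01  1.28374738e+00 -1.02797252e-03
  1.40917081e+00 -2.07173405e+00]
```

View pics/w1.png

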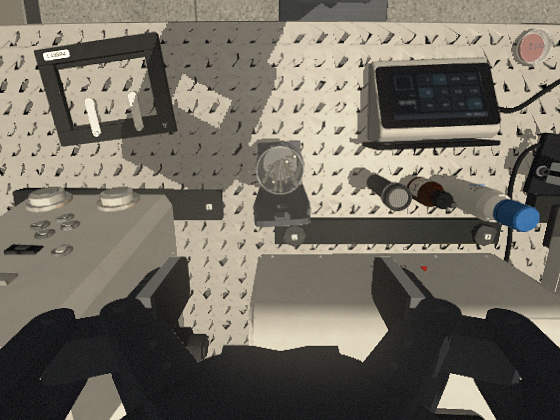

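The view shows the tub at about (280,168) and the dark plate top at about (282,205), between u=253 and u=310. The microscope front is to the left, and the white box is behind at v>250. Next I'll fit the plate and check the heights of what's around it.

```bash
python3 - <<'E'
from h import *
d=load('w1'); W=cloud(d)
a=cv2.imread('pics/w1.png'); cv2.imwrite('pics/w1z.png',cv2.resize(a[120:250,220:340],(552,598),interpolation=cv2.INTER_CUBIC))
A=W.reshape(-1,3); A=A[~np.isnan(A).any(1)]
m=(abs(A[:,0]-560)<70)&(abs(A[:,1]+173)<50)&(A[:,2]>12)&(A[:,2]<170)
A=A[m]
for lo in range(10,165,10):
    B=A[(A[:,2]>=lo)&(A[:,2]<lo+10)]
    if len(B): print(lo,len(B),B.min(0).round(1),B.max(0).round(1))
T=A[(A[:,2]>143)]; print(len(T)); 
np.save('pics/T.npy',T)
r=cv2.minAreaRect(T[:,:2].astype(np.float32)); print(r)
# surroundings max heights
A=W.reshape(-1,3); A=A[~np.isnan(A).any(1)]
for x0 in range(420,700,40):
    print(x0,[int(np.nan_to_num(np.max(A[(A[:,0]>=x0)&(A[:,0]<x0+40)&(A[:,1]>=y0)&(A[:,1]<y0+40)&(A[:,2]<190)][:,2],initial=-99))) for y0 in range(-360,120,40)])
E
```

```text
10 411 [ 517.  -195.2   12.1] [ 629.9 -123.4   19.9]
20 389 [ 511.5 -195.9   20.1] [ 630.  -143.2   30. ]
30 270 [ 511.5 -201.2   30.3] [ 567.2 -147.4   39.9]
40 155 [ 525.8 -196.3   40.1] [ 567.5 -151.7   50. ]
50 191 [ 524.3 -196.7   50.1] [ 567.3 -151.8   60. ]
60 528 [ 514.4 -199.2   60. ] [ 567.2 -149.6   70. ]
70 141 [ 524.1 -195.7   70. ] [ 567.1 -151.    79.9]
80 302 [ 520.4 -195.7   80. ] [ 567.4 -150.8   90. ]
90 324 [ 521.1 -195.4   90.1] [ 569.8 -150.8   99.9]
100 127 [ 552.8 -195.8  100. ] [ 568.8 -151.2  109.9]
110 116 [ 552.9 -195.8  110.1] [ 567.6 -150.6  119.9]
120 133 [ 552.8 -195.9  120.1] [ 567.3 -151.1  129.9]
130 160 [ 552.7 -195.9  130. ] [ 567.4 -150.8  139.9]
140 495 [ 552.9 -195.7  140.1] [ 572.2 -149.8  150. ]
150 268 [ 559.  -191.1  150. ] [ 571.4 -155.3  152.4]
604
((563.6289672851562, -172.56944274902344), (15.62004566192627, 45.035682678222656), 2.199345111846924)
420 [12, 11, 3, 4, 3, 3, 3, 39, 40, 41, 41, 13]
460 [14, 12, 3, 3, 4, 3, 4, 57, 57, 57, 56, 22]
500 [11, 11, 3, 39, 95, 91, 3, 69, 70, 69, 68, 7]
540 [72, 72, 16, 3, 152, 151, 3, 87, 87, 121, 122, 9]
580 [189, 189, 19, 3, 25, 25, 15, 16, 47, 121, 122, 26]
620 [-99, 189, 2, 139, 143, 144, 144, 93, 143, 144, 145, 142]
660 [-99, 189, 3, 150, 153, 153, 153, 150, 142, 145, 152, 151]
```

View pics/w1z.png

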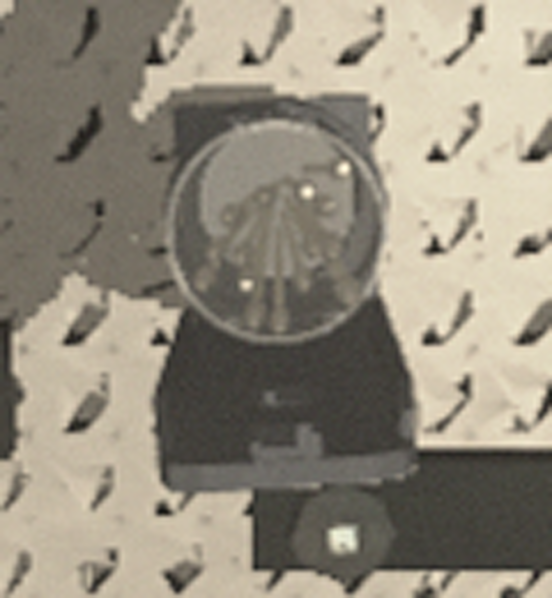

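```bash
python3 - <<'E'
from h import *
d=load('w1'); W=cloud(d)
ok=(W[...,2]>146)&(W[...,2]<154)&(abs(W[...,1]+172)<30)&(abs(W[...,0]-562)<30)
xs=[];ys=[]
for lo in np.arange(-194,-152,4):
    m=ok&(W[...,1]>=lo)&(W[...,1]<lo+4); 
    if m.sum()>3: q=W[m]; print(lo,m.sum(),q[:,0].min().round(1),q[:,0].max().round(1),np.median(q[:,2]).round(1)); ys.append(lo+2);xs.append(q[:,0].max())
print(np.polyfit(ys,xs,1))
# inner/outer return edges by height 110-140
m=(W[...,2]>70)&(W[...,2]<146)&(abs(W[...,1]+172)<30)&(W[...,0]>545)&(W[...,0]<580)
q=W[m]; 
for s in(-1,1):
    e=q[(q[:,1]+173)*s>15]; 
    for x in range(550,574,4):
        f=e[(e[:,0]>=x)&(e[:,0]<x+4)]
        if len(f): print(s,x,len(f),f[:,1].min().round(1),f[:,1].max().round(1))
# edges in image
v,u=np.where(ok); print(u.min(),u.max(),v.min(),v.max())
g=cv2.cvtColor(d['frame'],cv2.COLOR_RGB2GRAY)
for uu in range(256,312,5): print(uu,g[212:232,uu])
print(W[224,256],W[221,306])
E
```

```text
-194 36 566.8 572.2 148.6
-190 38 566.5 571.6 150.0
-186 39 566.2 571.5 150.5
-182 54 559.3 571.4 150.2
-178 77 559.3 570.4 150.3
-174 79 559.0 570.7 149.9
-170 75 559.0 570.5 150.0
-166 37 565.0 569.8 150.5
-162 39 564.6 569.8 150.5
-158 37 564.4 569.8 149.9
-154 27 564.3 569.5 148.4
[-6.58076408e-02  5.59334034e+02]
-1 554 76 -195.9 -193.0
-1 558 45 -195.5 -192.8
-1 562 44 -195.7 -192.6
-1 566 127 -194.9 -188.0
-1 570 2 -194.8 -194.7
1 550 59 -153.4 -150.6
1 554 36 -153.3 -150.9
1 558 38 -153.0 -149.9
1 562 159 -158.0 -149.8
1 566 6 -151.0 -149.9
256 309 210 226
256 [ 70  69  71  71  73  74  65  62  65  77  81  75  74  80 152 196 182 145
  99  42]
261 [ 64  62  61  64  64  62  65  65  65  91  97  96  98  96  94  85 130 183
 193 192]
266 [ 67  63  61  60  64  65  65  62  62 100 112 105 106 108 100 169 188 186
 184 186]
271 [ 64  67  60  66  62  64  62  62  76 102 106 105 105 106 127 179 186 190
 198 197]
276 [ 68  70  73  75  89  98 106  98 107 112 111 110 107 109  78  67  69  70
  71  66]
281 [ 72  71  72  71  66  97 107  99 106 107 100 107 104 107  83  66  72  66
  64  69]
286 [ 96 116 109 110 107 110 107 102 107 108 107 104 106 126  84  55  67  75
  87  88]
291 [ 62  64  62  66  59  60  63  81 104 108 107 107 110  76  76  88  90  93
  88  84]
296 [ 60  66  65  58  64  61  59  96 112 110 111 109 112  85  82  90  86  88
  88  89]
301 [ 66  67  63  64  62  61  72 102 104 107 109 107 132  95  59  62  83  87
  88  88]
306 [ 76  75  68  62  62  69  98 100 102 105 102 127  89  64  68  67  66  66
  66  65]
311 [186 188 205 216 220 134  44  50  59  66  61  66  65  67  68  69  69  69
  71  68]
[ 570.93856438 -193.75347799  146.54284468] [ 567.71414406 -153.63869741  148.76754167]
```

```bash
python3 -m handwheel '[{"delta_pos":[2,-1,0.2],"twist":[0,0,0],"jaw":1},{"delta_pos":[5.5,-2,0.5],"twist":[0,0,0],"jaw":1},{"delta_pos":[9.5,-3,1],"twist":[0,0,0],"jaw":1},{"delta_pos":[13.5,-3,1.2],"twist":[0,0,0],"jaw":1},{"delta_pos":[17.5,-3,1.5],"twist":[0,0,0],"jaw":1},{"delta_pos":[21.5,-3,1.8],"twist":[0,0,0],"jaw":1},{"delta_pos":[25.5,-3,2],"twist":[0,0,0],"jaw":1},{"delta_pos":[29.5,-3,2.5],"twist":[0,0,0],"jaw":1},{"delta_pos":[32.8,-3,2.5],"twist":[0,0,0],"jaw":1},{"delta_pos":[34.6,-3,2.5],"twist":[0,0,0],"jaw":1}]'
python3 -m handwheel '[{"delta_pos":[0,0,0],"twist":[0,0,0],"jaw":1},{"delta_pos":[0,0,0],"twist":[0,0,0],"jaw":1},{"delta_pos":[0,0,0],"twist":[0,0,0],"jaw":1},{"delta_pos":[0,0,0],"twist":[0,0,0],"jaw":1},{"delta_pos":[0,0,0],"twist":[0,0,0],"jaw":1},{"delta_pos":[0,0,0],"twist":[0,0,0],"jaw":1},{"delta_pos":[0,0,0],"twist":[0,0,0],"jaw":1},{"delta_pos":[0,0,0],"twist":[0,0,0],"jaw":1},{"delta_pos":[0,0,0],"twist":[0,0,0],"jaw":1},{"delta_pos":[0,0,0],"twist":[0,0,0],"jaw":1}]'
python3 - <<'E'
from h import *
p,R=tool(); print(p,R.as_matrix().round(3)); d=cap('wrist','w2'); 
print(proj(d,[[517,172,185],[537,172,205]]))
W=cloud(d)
ok=(W[...,2]>172)&(W[...,2]<215)&(abs(W[...,1]-170)<35)&(W[...,0]<575)&(W[...,0]>490)
v,u=np.where(ok); print(u.min(),u.max(),v.min(),v.max())
a=cv2.imread('pics/w2.png');u0,v0=int(np.median(u))-70,int(np.median(v))-70
cv2.imwrite('pics/w2z.png',cv2.resize(a[v0:v0+140,u0:u0+140],(600,600),interpolation=cv2.INTER_CUBIC)); print(u0,v0)
E
```

```text
time_s: 2.7
eef_pos: [533.5, 177.9, 270.2]
ee_rot: [-0.5, 0.499, 0.501, -0.501]
force: [0.3, -0.1, 0.5]
grip_width: 1.0
time_s: 3.53
eef_pos: [534.4, 174.3, 270.3]
ee_rot: [0.5, -0.5, -0.5, 0.5]
force: [-0.2, -0.4, 0.3]
grip_width: 1.002
[534.41016685 174.32404443 270.27641207] [[-0. -0. -1.]
 [ 1.  0. -0.]
 [ 0. -1.  0.]]
[[277.28241575 191.35200422]
 [277.09326997 224.72471971]]
256 295 184 258
206 157
```

View pics/w2.png

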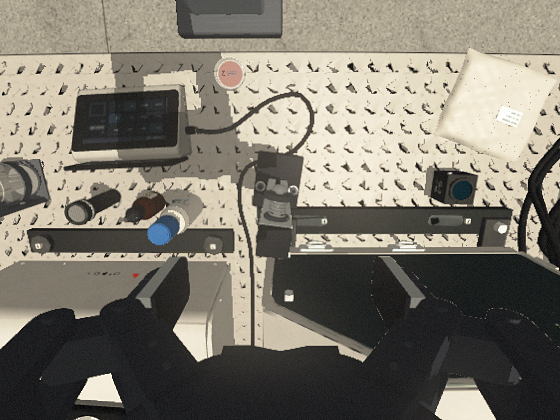

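View pics/w2z.png

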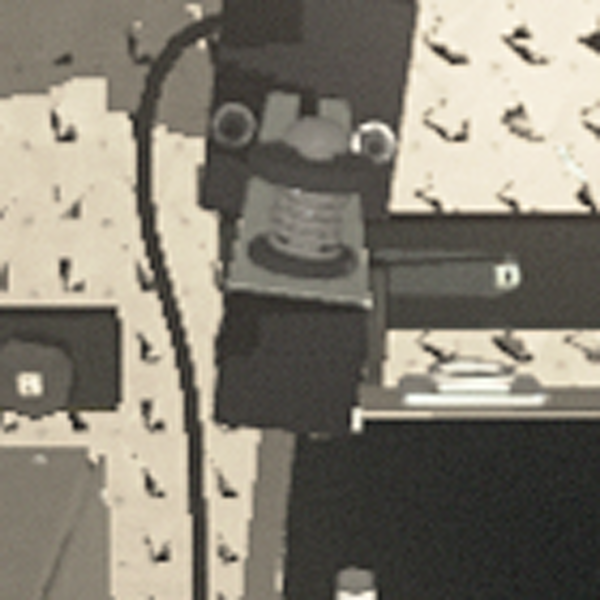

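```bash
python3 - <<'E'
from h import *
d=load('w2'); W=cloud(d)
A=W.reshape(-1,3)
top=(W[...,2]>198)&(abs(W[...,1]-170)<30)&(W[...,0]<580)&(W[...,0]>510)&(W[...,2]<215)
q=W[top]; print(len(q),np.median(q[:,2]),cv2.minAreaRect(q[:,:2].astype(np.float32)))
xs=[];ys=[]
for lo in np.arange(156,186,3):
    m=q[(q[:,1]>=lo)&(q[:,1]<lo+3)]
    if len(m)>4: print(lo,len(m),m[:,0].min().round(1),m[:,0].max().round(1))
    if len(m)>4: xs.append(m[:,0].min());ys.append(lo+1.5)
print('front',np.polyfit(ys,xs,1))
st=(W[...,2]>178)&(W[...,2]<198)&(abs(W[...,1]-170)<14)&(W[...,0]<540)&(W[...,0]>495)
q=W[st]
for x in np.arange(500,536,1.5):
    m=q[(q[:,0]>=x)&(q[:,0]<x+1.5)]
    if len(m)>2: 
        print(x,len(m),'y',m[:,1].min().round(1),m[:,1].max().round(1),'mid',((m[:,1].min()+m[:,1].max())/2).round(1),'z',m[:,2].max().round(1), 'y@zmax',m[np.argsort(m[:,2])[-4:],1].mean().round(1))
E
```

```text
1180 205.37703997536826 ((540.2362060546875, 169.94171142578125), (25.839082717895508, 44.521995544433594), 86.78242492675781)
156 85 537.0 560.6
159 150 536.0 561.1
162 139 536.5 561.8
165 141 536.6 562.2
168 142 520.6 562.4
171 139 518.1 562.6
174 164 537.9 562.7
177 146 538.3 562.9
180 74 538.8 557.6
front [-8.41065147e-03  5.34743937e+02]
510.5 20 y 170.3 177.1 mid 173.7 z 190.4 y@zmax 173.0
512.0 33 y 168.8 178.6 mid 173.7 z 191.1 y@zmax 174.6
513.5 33 y 168.9 180.1 mid 174.5 z 192.0 y@zmax 174.1
515.0 19 y 162.8 179.3 mid 171.1 z 192.7 y@zmax 173.7
516.5 93 y 162.0 176.3 mid 169.1 z 197.5 y@zmax 171.9
518.0 99 y 162.0 183.8 mid 172.9 z 197.9 y@zmax 172.6
519.5 52 y 161.9 183.7 mid 172.8 z 198.0 y@zmax 172.4
521.0 26 y 167.3 183.8 mid 175.6 z 197.9 y@zmax 175.0
522.5 17 y 168.8 183.0 mid 175.9 z 192.8 y@zmax 174.6
524.0 27 y 166.4 179.4 mid 172.9 z 192.6 y@zmax 174.8
525.5 26 y 166.4 177.8 mid 172.1 z 193.3 y@zmax 172.0
527.0 30 y 166.5 178.6 mid 172.6 z 191.6 y@zmax 169.6
528.5 29 y 165.6 178.7 mid 172.1 z 192.5 y@zmax 172.6
530.0 35 y 165.7 178.6 mid 172.2 z 192.6 y@zmax 172.9
531.5 32 y 165.6 177.9 mid 171.7 z 193.3 y@zmax 171.3
533.0 67 y 161.7 177.1 mid 169.4 z 196.6 y@zmax 168.7
534.5 73 y 160.4 180.3 mid 170.3 z 196.1 y@zmax 171.8
```

Measured positions:
- **Holder grip point:** about (561.7, -173.2), yaw +0.066.
- **Stand yaw:** about -0.12.
- **stud_seat:** about (517.9, 173.1, 185).

The measured heights match the given ones: rail top 205.4 against 205, plate top 150.2 against 150. Now I'll go back to the holder and grasp it.

```bash
python3 -m handwheel '[{"delta_pos":[-2,0,-0.2],"twist":[0,-0.01,0],"jaw":1},{"delta_pos":[-5.5,0,-0.5],"twist":[0,-0.02,0],"jaw":1},{"delta_pos":[-9.5,0,-1],"twist":[0,-0.03,0],"jaw":1},{"delta_pos":[-13.5,0.5,-1.2],"twist":[0,-0.04,0],"jaw":1},{"delta_pos":[-17.5,1,-1.5],"twist":[0,-0.05,0],"jaw":1},{"delta_pos":[-21.5,2,-1.8],"twist":[0,-0.06,0],"jaw":1},{"delta_pos":[-25.5,3,-2],"twist":[0,-0.066,0],"jaw":1},{"delta_pos":[-29.5,4.5,-2.5],"twist":[0,-0.066,0],"jaw":1},{"delta_pos":[-32.8,6,-2.7],"twist":[0,-0.066,0],"jaw":1},{"delta_pos":[-34.75,7,-2.73],"twist":[0,-0.066,0],"jaw":1}]'
python3 -m handwheel '[{"delta_pos":[0,0,0],"twist":[0,0,0],"jaw":1},{"delta_pos":[0,0,0],"twist":[0,0,0],"jaw":1},{"delta_pos":[0,0,0],"twist":[0,0,0],"jaw":1},{"delta_pos":[0,0,0],"twist":[0,0,0],"jaw":1},{"delta_pos":[0,0,0],"twist":[0,0,0],"jaw":1},{"delta_pos":[0,0,0],"twist":[0,0,0],"jaw":1},{"delta_pos":[0,0,0],"twist":[0,0,0],"jaw":1},{"delta_pos":[0,0,0],"twist":[0,0,0],"jaw":1},{"delta_pos":[0,0,0],"twist":[0,0,0],"jaw":1},{"delta_pos":[0,0,0],"twist":[0,0,0],"jaw":1}]'
python3 - <<'E'
from h import *
p,R=tool(); print(p,R.as_matrix().round(3),R.inv().apply(np.array([561.7,-173.2,98])-p)/10); d=cap('wrist','w3'); W=cloud(d)
ok=(W[...,2]>146)&(W[...,2]<154)&(abs(W[...,1]+172)<30)&(abs(W[...,0]-562)<30)
xs=[];ys=[]
for lo in np.arange(-194,-152,4):
    m=ok&(W[...,1]>=lo)&(W[...,1]<lo+4); 
    if m.sum()>3: q=W[m]; ys.append(lo+2);xs.append(q[:,0].max())
c=np.polyfit(ys,xs,1); print(c,np.polyval(c,-172.6)); q=W[ok]; print(q[:,1].min(),q[:,1].max())
E
```

```text
time_s: 4.42
eef_pos: [561.3, -176.5, 198.6]
ee_rot: [0.484, -0.483, -0.515, 0.516]
force: [0.4, -0.1, -1.4]
grip_width: 1.0
time_s: 5.25
eef_pos: [561.8, -173.0, 200.3]
ee_rot: [-0.483, 0.483, 0.516, -0.516]
force: [0.3, -0.5, 0.1]
grip_width: 1.003
[ 561.78989445 -173.0369811   200.32174032] [[-0.066  0.    -0.998]
 [ 0.998 -0.    -0.066]
 [-0.    -1.    -0.   ]] [-0.01547215 10.23217409  0.0102986 ]
[-6.12479005e-02  5.60425731e+02] 570.9971190281992
-194.0795820482729 -151.02465023640573
```

View pics/w3.png

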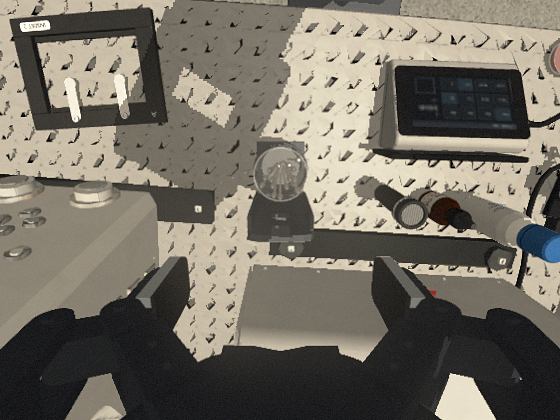

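The second measurement agrees: back edge at x=571.0, yaw 0.061. The image shows the plate centred between the fingers at u≈281. Descending.

```bash
python3 -m handwheel '[{"delta_pos":[0,1,0],"twist":[0,0,0],"jaw":1},{"delta_pos":[0,2.5,0],"twist":[0,0,0],"jaw":1},{"delta_pos":[0,4,0],"twist":[0,0,0],"jaw":1},{"delta_pos":[0,5.5,0],"twist":[0,0,0],"jaw":1},{"delta_pos":[0,7,0],"twist":[0,0,0],"jaw":1},{"delta_pos":[0,8.5,0],"twist":[0,0,0],"jaw":1},{"delta_pos":[0,9.5,0],"twist":[0,0,0],"jaw":1},{"delta_pos":[0,10.2,0],"twist":[0,0,0],"jaw":1},{"delta_pos":[0,10.2,0],"twist":[0,0,0],"jaw":1},{"delta_pos":[0,10.2,0],"twist":[0,0,0],"jaw":1}]' 30
python3 -m handwheel '[{"delta_pos":[0,0,0],"twist":[0,0,0],"jaw":0.75},{"delta_pos":[0,0,0],"twist":[0,0,0],"jaw":0.65},{"delta_pos":[0,0,0],"twist":[0,0,0],"jaw":0.58},{"delta_pos":[0,0,0],"twist":[0,0,0],"jaw":0.5},{"delta_pos":[0,0,0],"twist":[0,0,0],"jaw":0.4},{"delta_pos":[0,0,0],"twist":[0,0,0],"jaw":0.3},{"delta_pos":[0,0,0],"twist":[0,0,0],"jaw":0.3},{"delta_pos":[0,0,0],"twist":[0,0,0],"jaw":0.3},{"delta_pos":[0,0,0],"twist":[0,0,0],"jaw":0.3},{"delta_pos":[0,0,0],"twist":[0,0,0],"jaw":0.3}]' 40
python3 - <<'E'
from h import *
p,R=tool(); print(p,telemetry.sense()['wrist_torque'])
E
```

```text
time_s: 6.13
eef_pos: [561.9, -173.2, 98.4]
ee_rot: [-0.483, 0.483, 0.516, -0.516]
force: [0.2, -0.1, -0.1]
grip_width: 0.996
time_s: 6.97
eef_pos: [562.2, -173.2, 99.0]
ee_rot: [-0.483, 0.484, 0.516, -0.516]
force: [0.6, 0.7, 5.0]
grip_width: 0.539
[ 562.1782658  -173.16362856   98.95650981] [ 0.17346389 -0.09172824  0.01420388]
```

Opening 0.539 × 85 mm ≈ 46 mm, which is the spacing of the plate's returns. Lifting.

```bash
python3 -m handwheel '[{"delta_pos":[0,-0.3,0],"twist":[0,0,0],"jaw":0.3},{"delta_pos":[0,-1,0],"twist":[0,0,0],"jaw":0.3},{"delta_pos":[0,-2.5,0],"twist":[0,0,0],"jaw":0.3},{"delta_pos":[0,-4.5,0],"twist":[0,0,0],"jaw":0.3},{"delta_pos":[0,-6.5,0],"twist":[0,0,0],"jaw":0.3},{"delta_pos":[0,-8.5,0],"twist":[0,0,0],"jaw":0.3},{"delta_pos":[0,-10.5,0],"twist":[0,0,0],"jaw":0.3},{"delta_pos":[0,-12.5,0],"twist":[0,0,0],"jaw":0.3},{"delta_pos":[0,-13.6,0],"twist":[0,0,0],"jaw":0.3},{"delta_pos":[0,-14,0],"twist":[0,0,0],"jaw":0.3}]' 60
python3 - <<'E'
from h import *
p,R=tool(); print(p,R.as_matrix().round(3),R.inv().apply(np.array([460.,180,240])-p)/10, telemetry.sense()['wrist_torque']); d=cap('wrist','w4')
E
```

```text
time_s: 7.8
eef_pos: [562.0, -173.3, 240.3]
ee_rot: [-0.482, 0.484, 0.516, -0.516]
force: [0.2, -0.9, -2.2]
grip_width: 0.529
[ 562.03673409 -173.31286079  240.32552106] [[-0.066  0.002 -0.998]
 [ 0.998 -0.001 -0.066]
 [-0.001 -1.    -0.002]] [ 3.59290316e+01 -3.57292760e-02  7.84341733e+00] [-0.02059099 -0.04751057  0.02239774]
```

View pics/w4.png

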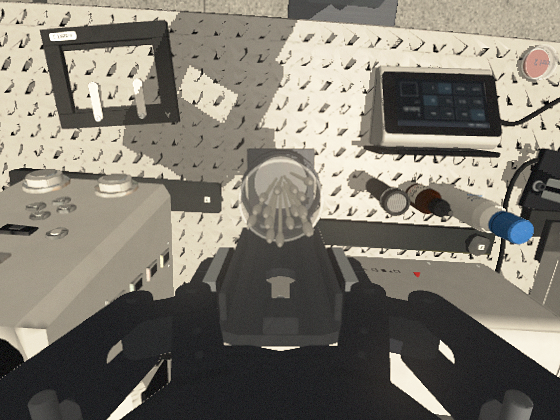

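The holder is lifted and square between the fingers: the plate's top edge runs from about (222,340) to (340,340), and the stop block is at (281,285). I'll measure the plate in the tool frame.

```bash
cat >> h.py <<'E'
def held(tag,p,R):
    d=load(tag); W=cloud(d); T=R.inv().apply((W-p).reshape(-1,3)).reshape(W.shape)
    ok=(abs(T[...,0])<22)&(T[...,1]<-38)&(T[...,1]>-64)&(abs(T[...,2])<25)
    q=T[ok]
    return q
E
python3 - <<'E'
from h import *
p,R=tool(); q=held('w4',p,R)
print(len(q))
for lo in range(-22,22,4):
    m=q[(q[:,0]>=lo)&(q[:,0]<lo+4)]
    if len(m)>3: print(lo,len(m),'y',np.percentile(m[:,1],[0,5,50,95]).round(1),'z',m[:,2].min().round(1),m[:,2].max().round(1))
E
```

```text
4963
-22 522 y [-59.6 -50.9 -44.2 -39. ] z -9.3 12.0
-18 373 y [-52.6 -52.3 -48.4 -39.3] z -9.2 -3.2
-14 371 y [-53.6 -52.7 -49.  -39.3] z -9.1 -3.0
-10 374 y [-53.5 -52.7 -50.3 -39.6] z -9.3 2.5
-6 567 y [-53.3 -52.5 -51.2 -40.5] z -9.6 3.5
-2 540 y [-53.3 -52.6 -51.2 -40.2] z -9.5 3.2
2 542 y [-53.6 -52.7 -51.2 -40.3] z -9.9 3.3
6 377 y [-53.9 -52.7 -49.6 -39.3] z -9.6 2.5
10 374 y [-53.6 -52.8 -48.7 -39.4] z -9.6 -3.3
14 366 y [-53.5 -52.2 -48.6 -39.1] z -10.0 -3.1
18 557 y [-59.5 -51.1 -44.1 -39.1] z -9.9 12.1
```

```bash
python3 -m handwheel '[{"delta_pos":[1,0,0.6],"twist":[0,0.01,0],"jaw":0.3},{"delta_pos":[3.5,0,1.5],"twist":[0,0.03,0],"jaw":0.3},{"delta_pos":[7,0,2.5],"twist":[0,0.05,0],"jaw":0.3},{"delta_pos":[10.5,0,3.5],"twist":[0,0.07,0],"jaw":0.3},{"delta_pos":[14,0,4.3],"twist":[0,0.09,0],"jaw":0.3},{"delta_pos":[17.5,0,5],"twist":[0,0.11,0],"jaw":0.3},{"delta_pos":[21,0,5.7],"twist":[0,0.13,0],"jaw":0.3},{"delta_pos":[24.5,0,6.3],"twist":[0,0.15,0],"jaw":0.3},{"delta_pos":[27.5,0,6.9],"twist":[0,0.165,0],"jaw":0.3},{"delta_pos":[30,0,7.4],"twist":[0,0.175,0],"jaw":0.3}]'
python3 -m handwheel '[{"delta_pos":[2,0,0],"twist":[0,0,0],"jaw":0.3},{"delta_pos":[4,0,0],"twist":[0,0,0],"jaw":0.3},{"delta_pos":[5.5,0,0],"twist":[0,0.011,0],"jaw":0.3},{"delta_pos":[6,0,0],"twist":[0,0.011,0],"jaw":0.3},{"delta_pos":[6,0,0],"twist":[0,0.011,0],"jaw":0.3},{"delta_pos":[6,0,0],"twist":[0,0.011,0],"jaw":0.3},{"delta_pos":[6,0,0],"twist":[0,0.011,0],"jaw":0.3},{"delta_pos":[6,0,0],"twist":[0,0.011,0],"jaw":0.3},{"delta_pos":[6,0,0],"twist":[0,0.011,0],"jaw":0.3},{"delta_pos":[6,0,0],"twist":[0,0.011,0],"jaw":0.3}]'
python3 - <<'E'
from h import *
p,R=tool(); print(p,R.as_matrix().round(3)); print(R.inv().apply(np.array([466.8,179.3,176.8])-p)/10)
E
```

```text
time_s: 8.68
eef_pos: [466.7, 123.3, 237.4]
ee_rot: [0.527, -0.526, -0.472, 0.473]
force: [1.3, -0.5, -1.9]
grip_width: 0.532
time_s: 9.52
eef_pos: [474.7, 180.5, 238.3]
ee_rot: [-0.529, 0.529, 0.469, -0.469]
force: [-1.8, 0.2, -2.7]
grip_width: 0.526
[474.66621281 180.5428204  238.30317315] [[ 0.12   0.    -0.993]
 [ 0.993 -0.     0.12 ]
 [-0.    -1.    -0.   ]]
[-0.21775762  6.15030136  0.76615723]
```

```bash
python3 -m handwheel '[{"delta_pos":[-0.1,0.5,0.4],"twist":[0,0,0],"jaw":0.3},{"delta_pos":[-0.2,1.5,0.77],"twist":[0,0,0],"jaw":0.3},{"delta_pos":[-0.2,2.5,0.77],"twist":[0,0,0],"jaw":0.3},{"delta_pos":[-0.2,3.5,0.77],"twist":[0,0,0],"jaw":0.3},{"delta_pos":[-0.2,4.5,0.77],"twist":[0,0,0],"jaw":0.3},{"delta_pos":[-0.2,5.5,0.77],"twist":[0,0,0],"jaw":0.3},{"delta_pos":[-0.2,6,0.77],"twist":[0,0,0],"jaw":0.3},{"delta_pos":[-0.2,6.15,0.77],"twist":[0,0,0],"jaw":0.3},{"delta_pos":[-0.2,6.15,0.77],"twist":[0,0,0],"jaw":0.3},{"delta_pos":[-0.2,6.15,0.77],"twist":[0,0,0],"jaw":0.3}]'
python3 - <<'E'
from h import *
p,R=tool(); print(p,R.as_matrix().round(3),telemetry.sense()['force']); print(R.inv().apply(np.array([511.4,173.9,176.8])-p)/10)
d=cap('wrist','w5'); s=cap('scene','s5'); a=cv2.imread('pics/s5.png'); cv2.imwrite('pics/s5z.png',cv2.resize(a[130:250,200:340],(700,600),interpolation=cv2.INTER_CUBIC))
W=cloud(d); T=R.inv().apply((W-p).reshape(-1,3)).reshape(W.shape)
q=held('w5',p,R); 
for lo in (-14,-10,10,14):
    m=q[(q[:,0]>=lo)&(q[:,0]<lo+4)]; print('back',m[:,2].min().round(1),'top',np.percentile(m[:,1],3).round(1))
# stud in tool frame
st=(W[...,2]>178)&(W[...,2]<204)&(abs(W[...,1]-172)<16)&(W[...,0]>500)&(W[...,0]<545)
print(st.sum())
for zt in np.arange(-80,-28,2):
    m=T[st]; m=m[(m[:,2]>=zt)&(m[:,2]<zt+2)]
    if len(m)>3: print(zt,len(m),'x',m[:,0].min().round(1),m[:,0].max().round(1),'y',m[:,1].min().round(1))
E
```

```text
time_s: 10.35
eef_pos: [467.0, 180.0, 177.1]
ee_rot: [-0.529, 0.529, 0.469, -0.469]
force: [-0.3, 0.1, -2.1]
grip_width: 0.529
[466.98086075 179.96713636 177.10850433] [[ 0.12   0.001 -0.993]
 [ 0.993  0.     0.12 ]
 [ 0.    -1.    -0.001]] [-0.30345301  0.06834618 -2.06367595]
[-0.07154129  0.03370144 -4.48256607]
back -9.0 top -52.1
back -9.4 top -52.4
back -9.1 top -52.2
back -9.6 top -51.9
77
-52 14 x -8.4 7.5 y -2.7
-48 13 x -5.0 4.6 y -9.7
-46 49 x -4.4 4.6 y -11.0
```

View pics/w5.png

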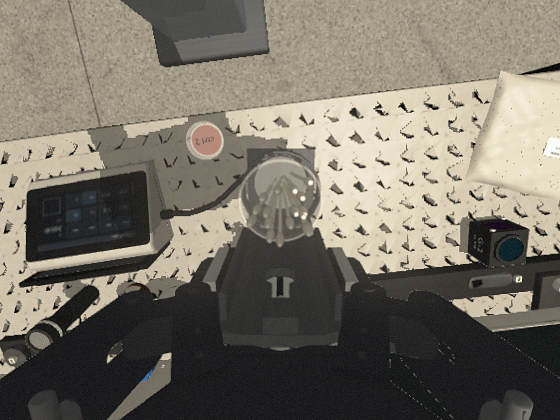

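View pics/s5z.png

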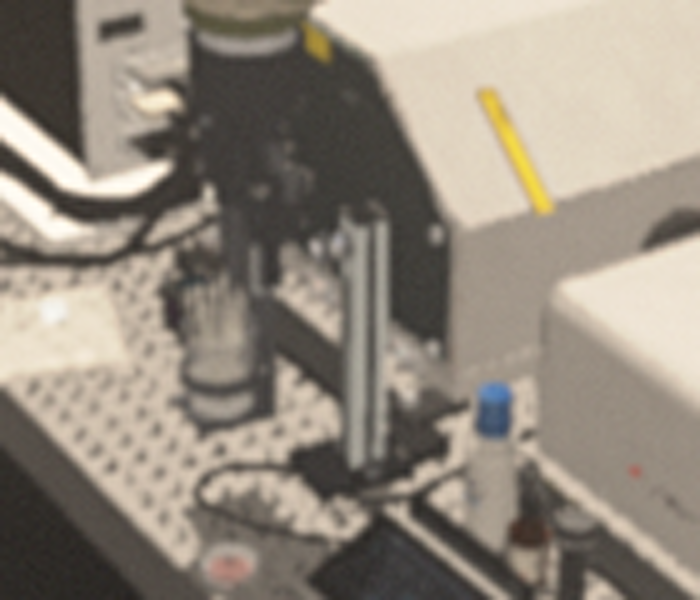

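The wrist view shows the stud's head through the keyhole, centred at about (281,288), and the plate is square to it. I'll go to just before the head, then insert slowly while watching the force.

```bash
python3 -m handwheel '[{"delta_pos":[-0.05,0,-0.4],"twist":[0,0,0],"jaw":0.3},{"delta_pos":[-0.05,0,-1],"twist":[0,0,0],"jaw":0.3},{"delta_pos":[-0.05,0,-1.6],"twist":[0,0,0],"jaw":0.3},{"delta_pos":[-0.05,0,-2.2],"twist":[0,0,0],"jaw":0.3},{"delta_pos":[-0.05,0,-2.8],"twist":[0,0,0],"jaw":0.3},{"delta_pos":[-0.05,0,-3.2],"twist":[0,0,0],"jaw":0.3},{"delta_pos":[-0.05,0,-3.3],"twist":[0,0,0],"jaw":0.3},{"delta_pos":[-0.05,0,-3.3],"twist":[0,0,0],"jaw":0.3},{"delta_pos":[-0.05,0,-3.3],"twist":[0,0,0],"jaw":0.3},{"delta_pos":[-0.05,0,-3.3],"twist":[0,0,0],"jaw":0.3}]'
python3 - <<'E'
from h import *
p,R=tool(); print(p,telemetry.sense()['force']); print(R.inv().apply(np.array([511.4,173.9,176.8])-p)/10)
d=cap('wrist','w6'); a=cv2.imread('pics/w6.png'); cv2.imwrite('pics/w6z.png',cv2.resize(a[230:360,210:350],(700,650)[:2],interpolation=cv2.INTER_CUBIC)[:600])
E
```

```text
time_s: 11.28
eef_pos: [499.2, 175.6, 176.8]
ee_rot: [0.529, -0.529, -0.469, 0.469]
force: [0.5, 0.4, -2.0]
grip_width: 0.532
[499.22385575 175.55646867 176.786445  ] [ 0.52686068  0.41348025 -1.98239286]
[-0.01915328 -0.00157224 -1.22868071]
```

View pics/w6z.png

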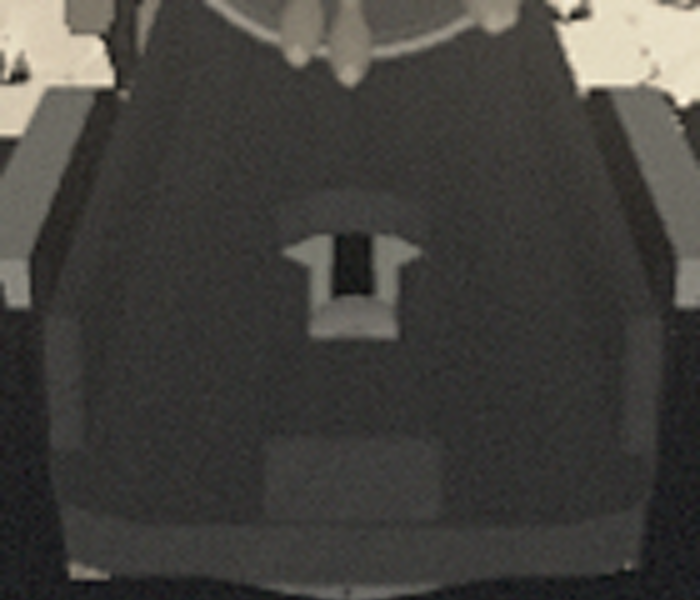

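```bash
python3 -m handwheel '[{"delta_pos":[0,0,-0.1],"twist":[0,0,0],"jaw":0.3},{"delta_pos":[0,0,-0.2],"twist":[0,0,0],"jaw":0.3},{"delta_pos":[0,0,-0.3],"twist":[0,0,0],"jaw":0.3},{"delta_pos":[0,0,-0.4],"twist":[0,0,0],"jaw":0.3},{"delta_pos":[0,0,-0.5],"twist":[0,0,0],"jaw":0.3},{"delta_pos":[0,0,-0.6],"twist":[0,0,0],"jaw":0.3},{"delta_pos":[0,0,-0.7],"twist":[0,0,0],"jaw":0.3},{"delta_pos":[0,0,-0.7],"twist":[0,0,0],"jaw":0.3},{"delta_pos":[0,0,-0.7],"twist":[0,0,0],"jaw":0.3},{"delta_pos":[0,0,-0.7],"twist":[0,0,0],"jaw":0.3}]'
python3 -m handwheel '[{"delta_pos":[0,0,-0.1],"twist":[0,0,0],"jaw":0.3},{"delta_pos":[0,0,-0.2],"twist":[0,0,0],"jaw":0.3},{"delta_pos":[0,0,-0.3],"twist":[0,0,0],"jaw":0.3},{"delta_pos":[0,0,-0.4],"twist":[0,0,0],"jaw":0.3},{"delta_pos":[0,0,-0.4],"twist":[0,0,0],"jaw":0.3},{"delta_pos":[0,0,-0.4],"twist":[0,0,0],"jaw":0.3},{"delta_pos":[0,0,-0.4],"twist":[0,0,0],"jaw":0.3},{"delta_pos":[0,0,-0.4],"twist":[0,0,0],"jaw":0.3},{"delta_pos":[0,0,-0.4],"twist":[0,0,0],"jaw":0.3},{"delta_pos":[0,0,-0.4],"twist":[0,0,0],"jaw":0.3}]'
python3 - <<'E'
from h import *
p,R=tool(); print(p,telemetry.sense()['force']); print(R.inv().apply(np.array([511.4,173.9,176.8])-p)/10)
E
```

```text
time_s: 12.17
eef_pos: [506.4, 174.6, 176.8]
ee_rot: [0.529, -0.529, -0.469, 0.469]
force: [0.6, -0.4, -1.9]
grip_width: 0.532
time_s: 13.0
eef_pos: [510.3, 174.2, 176.8]
ee_rot: [0.529, -0.529, -0.469, 0.469]
force: [-1.1, 1.8, -2.2]
grip_width: 0.531
[510.26552137 174.1622315  176.75147326] [-1.14954879  1.83244152 -2.17685584]
[-0.01248062 -0.00487503 -0.11576739]
```

Collar contact is showing at the expected depth. Pressing on about 3.5 mm.

```bash
python3 -m handwheel '[{"delta_pos":[0,0,-0.05],"twist":[0,0,0],"jaw":0.3},{"delta_pos":[0,0,-0.1],"twist":[0,0,0],"jaw":0.3},{"delta_pos":[0,0,-0.15],"twist":[0,0,0],"jaw":0.3},{"delta_pos":[0,0,-0.2],"twist":[0,0,0],"jaw":0.3},{"delta_pos":[0,0,-0.25],"twist":[0,0,0],"jaw":0.3},{"delta_pos":[0,0,-0.3],"twist":[0,0,0],"jaw":0.3},{"delta_pos":[0,0,-0.35],"twist":[0,0,0],"jaw":0.3},{"delta_pos":[0,0,-0.35],"twist":[0,0,0],"jaw":0.3},{"delta_pos":[0,0,-0.35],"twist":[0,0,0],"jaw":0.3},{"delta_pos":[0,0,-0.35],"twist":[0,0,0],"jaw":0.3}]'
python3 - <<'E'
from h import *
p,R=tool(); print(p,telemetry.sense()['force'],telemetry.sense()['wrist_torque']); print(R.inv().apply(np.array([511.4,173.9,176.8])-p)/10)
d=cap('wrist','w7'); a=cv2.imread('pics/w7.png'); cv2.imwrite('pics/w7z.png',cv2.resize(a[230:350,210:350],(700,600),interpolation=cv2.INTER_CUBIC))
E
```

```text
time_s: 13.83
eef_pos: [513.8, 173.8, 176.8]
ee_rot: [0.529, -0.529, -0.469, 0.469]
force: [-3.6, 0.2, -1.9]
grip_width: 0.532
[513.75477642 173.75654749 176.75378837] [-3.55460602  0.1805181  -1.87513977] [-0.05836188  0.50413535 -0.02716151]
[-0.01388041 -0.00457962  0.23550631]
```

View pics/w7z.png

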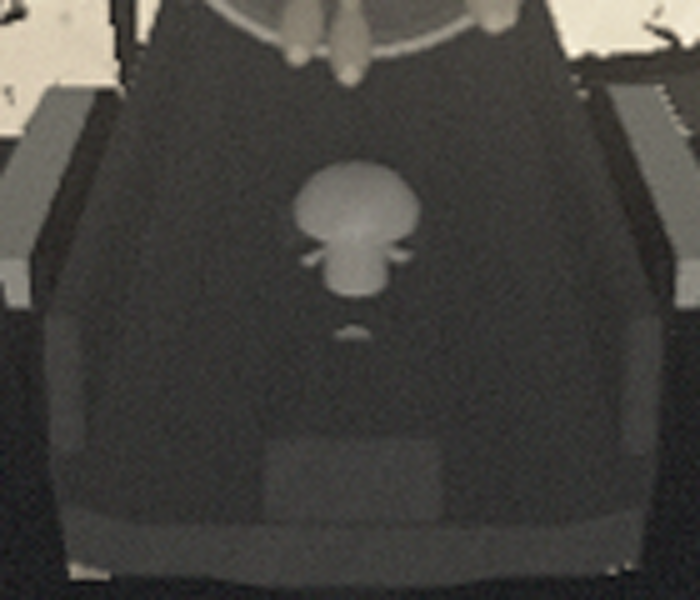

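The head is through the hole and sits in front of the plate, centred to about 0.3 mm, and the force is about 3.5 N as expected. Sliding down 10 mm first, then in small steps.

```bash
python3 -m handwheel '[{"delta_pos":[0.03,0.1,0],"twist":[0,0,0],"jaw":0.3},{"delta_pos":[0.03,0.25,0],"twist":[0,0,0],"jaw":0.3},{"delta_pos":[0.03,0.4,0],"twist":[0,0,0],"jaw":0.3},{"delta_pos":[0.03,0.55,0],"twist":[0,0,0],"jaw":0.3},{"delta_pos":[0.03,0.7,0],"twist":[0,0,0],"jaw":0.3},{"delta_pos":[0.03,0.85,0],"twist":[0,0,0],"jaw":0.3},{"delta_pos":[0.03,0.95,0],"twist":[0,0,0],"jaw":0.3},{"delta_pos":[0.03,1.0,0],"twist":[0,0,0],"jaw":0.3},{"delta_pos":[0.03,1.0,0],"twist":[0,0,0],"jaw":0.3},{"delta_pos":[0.03,1.0,0],"twist":[0,0,0],"jaw":0.3}]'
python3 -m handwheel '[{"delta_pos":[0,0.04,0],"twist":[0,0,0],"jaw":0.3},{"delta_pos":[0,0.08,0],"twist":[0,0,0],"jaw":0.3},{"delta_pos":[0,0.1,0],"twist":[0,0,0],"jaw":0.3},{"delta_pos":[0,0.12,0],"twist":[0,0,0],"jaw":0.3},{"delta_pos":[0,0.14,0],"twist":[0,0,0],"jaw":0.3},{"delta_pos":[0,0.16,0],"twist":[0,0,0],"jaw":0.3},{"delta_pos":[0,0.18,0],"twist":[0,0,0],"jaw":0.3},{"delta_pos":[0,0.2,0],"twist":[0,0,0],"jaw":0.3},{"delta_pos":[0,0.2,0],"twist":[0,0,0],"jaw":0.3},{"delta_pos":[0,0.2,0],"twist":[0,0,0],"jaw":0.3}]'
```

```text
time_s: 14.72
eef_pos: [513.7, 174.0, 166.6]
ee_rot: [0.529, -0.529, -0.469, 0.469]
force: [-2.7, 0.4, -2.4]
grip_width: 0.529
time_s: 15.55
eef_pos: [513.8, 174.1, 164.8]
ee_rot: [0.529, -0.529, -0.469, 0.469]
force: [-3.8, 0.3, -1.0]
grip_width: 0.529
```

```bash
python3 -m handwheel '[{"delta_pos":[0,0.02,0],"twist":[0,0,0],"jaw":0.3},{"delta_pos":[0,0.04,0],"twist":[0,0,0],"jaw":0.3},{"delta_pos":[0,0.06,0],"twist":[0,0,0],"jaw":0.3},{"delta_pos":[0,0.08,0],"twist":[0,0,0],"jaw":0.3},{"delta_pos":[0,0.1,0],"twist":[0,0,0],"jaw":0.3},{"delta_pos":[0,0.1,0],"twist":[0,0,0],"jaw":0.3},{"delta_pos":[0,0.1,0],"twist":[0,0,0],"jaw":0.3},{"delta_pos":[0,0.1,0],"twist":[0,0,0],"jaw":0.3},{"delta_pos":[0,0.1,0],"twist":[0,0,0],"jaw":0.3},{"delta_pos":[0,0.1,0],"twist":[0,0,0],"jaw":0.3}]'
```

```text
time_s: 16.38
eef_pos: [513.9, 174.1, 164.0]
ee_rot: [-0.529, 0.529, 0.469, -0.469]
force: [-3.0, -0.5, 3.0]
grip_width: 0.531
```

```bash
python3 - <<'E'
from h import *
p,R=tool(); print(p,R.as_matrix().round(4),telemetry.sense()['force'])
d=cap('wrist','w8'); a=cv2.imread('pics/w8.png'); cv2.imwrite('pics/w8z.png',cv2.resize(a[230:350,210:350],(700,600),interpolation=cv2.INTER_CUBIC))
E
```

```text
[513.94911762 174.05475677 163.9822207 ] [[ 1.195e-01  4.000e-04 -9.928e-01]
 [ 9.928e-01  0.000e+00  1.195e-01]
 [ 1.000e-04 -1.000e+00 -4.000e-04]] [-3.02154067 -0.46174366  2.98214017]
```

View pics/w8z.png

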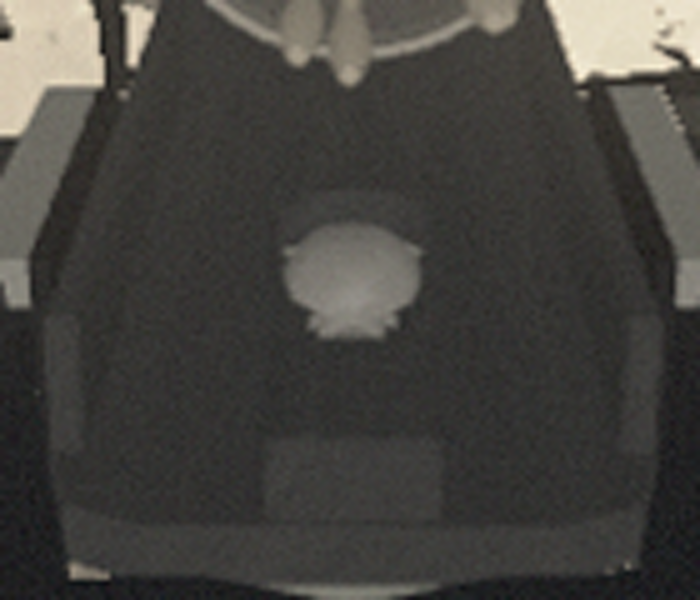

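The force has risen about 5 N with no sideways component, at a slide of about 12.5 mm. That falls within the 12–21 mm stop range and the neck is well up in the slot, so this looks like the stop screw. Now the tug to about 10 N.

```bash
python3 -m handwheel '[{"delta_pos":[0,0.02,0],"twist":[0,0,0],"jaw":0.3},{"delta_pos":[0,0.03,0],"twist":[0,0,0],"jaw":0.3},{"delta_pos":[0,0.04,0],"twist":[0,0,0],"jaw":0.3},{"delta_pos":[0,0.05,0],"twist":[0,0,0],"jaw":0.3},{"delta_pos":[0,0.05,0],"twist":[0,0,0],"jaw":0.3},{"delta_pos":[0,0.05,0],"twist":[0,0,0],"jaw":0.3},{"delta_pos":[0,0.05,0],"twist":[0,0,0],"jaw":0.3},{"delta_pos":[0,0.05,0],"twist":[0,0,0],"jaw":0.3},{"delta_pos":[0,0.05,0],"twist":[0,0,0],"jaw":0.3},{"delta_pos":[0,0.05,0],"twist":[0,0,0],"jaw":0.3}]'
```

```text
time_s: 17.27
eef_pos: [514.0, 174.1, 163.8]
ee_rot: [-0.529, 0.529, 0.469, -0.469]
force: [-4.3, 0.4, 5.8]
grip_width: 0.524
```

```bash
python3 -m handwheel '[{"delta_pos":[0,0.02,0],"twist":[0,0,0],"jaw":0.3},{"delta_pos":[0,0.04,0],"twist":[0,0,0],"jaw":0.3},{"delta_pos":[0,0.04,0],"twist":[0,0,0],"jaw":0.3},{"delta_pos":[0,0.04,0],"twist":[0,0,0],"jaw":0.3},{"delta_pos":[0,0.04,0],"twist":[0,0,0],"jaw":0.3},{"delta_pos":[0,0.04,0],"twist":[0,0,0],"jaw":0.3},{"delta_pos":[0,0.04,0],"twist":[0,0,0],"jaw":0.3},{"delta_pos":[0,0.04,0],"twist":[0,0,0],"jaw":0.3},{"delta_pos":[0,0.04,0],"twist":[0,0,0],"jaw":0.3},{"delta_pos":[0,0.04,0],"twist":[0,0,0],"jaw":0.3}]'
python3 - <<'E'
from h import *
p,R=tool(); print(p,telemetry.sense()['force'])
cap('wrist','w9'); q=held('w9',p,R)
for lo in (-14,-10,10,14):
    m=q[(q[:,0]>=lo)&(q[:,0]<lo+4)]; print('back',m[:,2].min().round(1),'top',np.percentile(m[:,1],3).round(1))
E
```

```text
time_s: 18.1
eef_pos: [514.1, 174.1, 163.6]
ee_rot: [-0.529, 0.529, 0.469, -0.469]
force: [-5.3, -0.2, 8.7]
grip_width: 0.528
[514.07418116 174.08984924 163.60860735] [-5.34116834 -0.22036942  8.70148247]
back -9.1 top -52.3
back -9.8 top -52.4
back -8.9 top -52.5
back -9.4 top -52.0
```

The grip hasn't slipped: the plate's top is still at -52.3 mm in the tool frame. Holding the tug for another 0.8 s.

```bash
python3 -m handwheel '[{"delta_pos":[0,0,0],"twist":[0,0,0],"jaw":0.3},{"delta_pos":[0,0,0],"twist":[0,0,0],"jaw":0.3},{"delta_pos":[0,0,0],"twist":[0,0,0],"jaw":0.3},{"delta_pos":[0,0,0],"twist":[0,0,0],"jaw":0.3},{"delta_pos":[0,0,0],"twist":[0,0,0],"jaw":0.3},{"delta_pos":[0,0,0],"twist":[0,0,0],"jaw":0.3},{"delta_pos":[0,0,0],"twist":[0,0,0],"jaw":0.3},{"delta_pos":[0,0,0],"twist":[0,0,0],"jaw":0.3},{"delta_pos":[0,0,0],"twist":[0,0,0],"jaw":0.3},{"delta_pos":[0,0,0],"twist":[0,0,0],"jaw":0.3}]'
python3 - <<'E'
from h import *
print(telemetry.sense()['force'])
E
```

```text
time_s: 18.98
eef_pos: [514.1, 174.1, 163.6]
ee_rot: [-0.529, 0.529, 0.469, -0.469]
force: [-4.7, 0.2, 8.0]
grip_width: 0.527
[-4.7465277   0.2218768   7.96288096]
```

```bash
python3 -m handwheel '[{"delta_pos":[0,-0.02,0.03],"twist":[0,0,0],"jaw":0.3},{"delta_pos":[0,-0.04,0.06],"twist":[0,0,0],"jaw":0.3},{"delta_pos":[0,-0.05,0.1],"twist":[0,0,0],"jaw":0.3},{"delta_pos":[0,-0.05,0.14],"twist":[0,0,0],"jaw":0.3},{"delta_pos":[0,-0.05,0.18],"twist":[0,0,0],"jaw":0.3},{"delta_pos":[0,-0.05,0.22],"twist":[0,0,0],"jaw":0.3},{"delta_pos":[0,-0.05,0.22],"twist":[0,0,0],"jaw":0.3},{"delta_pos":[0,-0.05,0.22],"twist":[0,0,0],"jaw":0.3},{"delta_pos":[0,-0.05,0.22],"twist":[0,0,0],"jaw":0.3},{"delta_pos":[0,-0.05,0.22],"twist":[0,0,0],"jaw":0.3}]'
python3 - <<'E'
from h import *
print(telemetry.sense()['force'],tool()[0])
E
```

```text
time_s: 19.82
eef_pos: [511.9, 174.3, 163.7]
ee_rot: [-0.529, 0.529, 0.469, -0.469]
force: [-1.4, 0.2, 5.5]
grip_width: 0.53
[-1.4128069   0.21106863  5.53547903] [511.93253212 174.34175143 163.72346702]
```

```bash
python3 -m handwheel '[{"delta_pos":[0,-0.01,0.02],"twist":[0,0,0],"jaw":0.3},{"delta_pos":[0,-0.03,0.04],"twist":[0,0,0],"jaw":0.3},{"delta_pos":[0,-0.05,0.04],"twist":[0,0,0],"jaw":0.3},{"delta_pos":[0,-0.05,0.04],"twist":[0,0,0],"jaw":0.3},{"delta_pos":[0,-0.05,0.04],"twist":[0,0,0],"jaw":0.3},{"delta_pos":[0,-0.05,0.04],"twist":[0,0,0],"jaw":0.3},{"delta_pos":[0,-0.05,0.04],"twist":[0,0,0],"jaw":0.3},{"delta_pos":[0,-0.05,0.04],"twist":[0,0,0],"jaw":0.3},{"delta_pos":[0,-0.05,0.04],"twist":[0,0,0],"jaw":0.3},{"delta_pos":[0,-0.05,0.04],"twist":[0,0,0],"jaw":0.3}]' 20
python3 - <<'E'
from h import *
print(telemetry.sense()['force'],tool()[0])
E
```

```text
time_s: 20.65
eef_pos: [511.8, 174.3, 163.8]
ee_rot: [-0.529, 0.529, 0.47, -0.469]
force: [5.7, 0.4, 0.2]
grip_width: 0.534
[5.67666896 0.42324544 0.19528934] [511.8080277  174.34351285 163.81986534]
```

```bash
python3 -m handwheel '[{"delta_pos":[0,0.01,-0.02],"twist":[0,0,0],"jaw":0.3},{"delta_pos":[0,0.02,-0.03],"twist":[0,0,0],"jaw":0.3},{"delta_pos":[0,0.03,-0.03],"twist":[0,0,0],"jaw":0.3},{"delta_pos":[0,0.03,-0.03],"twist":[0,0,0],"jaw":0.3},{"delta_pos":[0,0.03,-0.03],"twist":[0,0,0],"jaw":0.3},{"delta_pos":[0,0.03,-0.03],"twist":[0,0,0],"jaw":0.3},{"delta_pos":[0,0.03,-0.03],"twist":[0,0,0],"jaw":0.3},{"delta_pos":[0,0.03,-0.03],"twist":[0,0,0],"jaw":0.3},{"delta_pos":[0,0.03,-0.03],"twist":[0,0,0],"jaw":0.3},{"delta_pos":[0,0.03,-0.03],"twist":[0,0,0],"jaw":0.3}]' 20
python3 - <<'E'
from h import *
print(telemetry.sense()['force'],tool()[0])
E
```

```text
time_s: 21.48
eef_pos: [511.8, 174.3, 163.7]
ee_rot: [-0.529, 0.529, 0.469, -0.469]
force: [5.3, 0.9, 3.3]
grip_width: 0.533
[5.33605486 0.85768345 3.28313159] [511.77695787 174.32642082 163.74982371]
```

```bash
python3 -m handwheel '[{"delta_pos":[0,0,-0.02],"twist":[0,0,0],"jaw":0.3},{"delta_pos":[0,0,-0.04],"twist":[0,0,0],"jaw":0.3},{"delta_pos":[0,0,-0.05],"twist":[0,0,0],"jaw":0.3},{"delta_pos":[0,0,-0.05],"twist":[0,0,0],"jaw":0.3},{"delta_pos":[0,0,-0.05],"twist":[0,0,0],"jaw":0.3},{"delta_pos":[0,0,-0.05],"twist":[0,0,0],"jaw":0.3},{"delta_pos":[0,0,-0.05],"twist":[0,0,0],"jaw":0.3},{"delta_pos":[0,0,-0.05],"twist":[0,0,0],"jaw":0.3},{"delta_pos":[0,0,-0.05],"twist":[0,0,0],"jaw":0.3},{"delta_pos":[0,0,-0.05],"twist":[0,0,0],"jaw":0.3}]' 20
python3 - <<'E'
from h import *
print(telemetry.sense()['force'],tool()[0])
E
```

```text
time_s: 22.32
eef_pos: [511.8, 174.3, 163.7]
ee_rot: [0.529, -0.529, -0.469, 0.469]
force: [2.7, 1.2, 5.1]
grip_width: 0.533
[2.69448122 1.21723994 5.05644866] [511.84819796 174.32060106 163.74921055]
```

Near-neutral, with a slight down-pull on the neck. Opening.

```bash
python3 -m handwheel '[{"delta_pos":[0,0,0],"twist":[0,0,0],"jaw":1},{"delta_pos":[0,0,0],"twist":[0,0,0],"jaw":1},{"delta_pos":[0,0,0],"twist":[0,0,0],"jaw":1},{"delta_pos":[0,0,0],"twist":[0,0,0],"jaw":1},{"delta_pos":[0,0,0],"twist":[0,0,0],"jaw":1},{"delta_pos":[0,0,0],"twist":[0,0,0],"jaw":1},{"delta_pos":[0,0,0],"twist":[0,0,0],"jaw":1},{"delta_pos":[0,0,0],"twist":[0,0,0],"jaw":1},{"delta_pos":[0,0,0],"twist":[0,0,0],"jaw":1},{"delta_pos":[0,0,0],"twist":[0,0,0],"jaw":1}]'
python3 - <<'E'
from h import *
p,R=tool();print(telemetry.sense()['force'],p)
cap('wrist','w10'); q=held('w10',p,R)
for lo in (-18,-14,-10,10,14,18):
    m=q[(q[:,0]>=lo)&(q[:,0]<lo+4)]; print('back',m[:,2].min().round(1),'top',np.percentile(m[:,1],3).round(1))
E
```

```text
time_s: 23.15
eef_pos: [512.1, 174.3, 163.6]
ee_rot: [0.529, -0.529, -0.469, 0.469]
force: [-0.3, 0.1, 0.7]
grip_width: 1.0
[-0.32274326  0.07116572  0.67234044] [512.05120394 174.25620756 163.60635486]
back -9.3 top -52.5
back -8.5 top -52.7
back -9.2 top -52.8
back -9.0 top -52.7
back -9.1 top -52.4
back -9.4 top -50.5
```

View pics/w10.png

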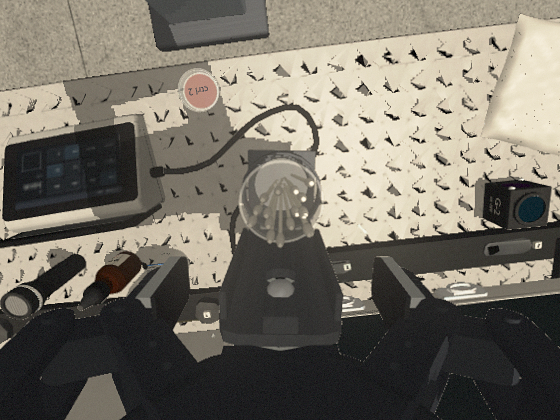

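The holder stays up after release. I'll compare plate-top heights before and after opening, to see whether opening the fingers lifted it.

```bash
python3 - <<'E'
from h import *
import sys
# same-pose depth comparison on the plate top edge
def topz(W):
    m=(W[...,2]>211)&(W[...,2]<222)&(abs(W[...,1]-172)<19)&(abs(W[...,0]-519)<9)
    return m
n=[]
for t in ['w9','w10']:
    W=cloud(load(t)); m=topz(W); z=W[m][:,2]; h,e=np.histogram(z,bins=np.arange(211,222,.5)); print(t,m.sum(),h, 'top-mode mean',z[z>214.5].mean().round(2), np.median(z[z>214.5]).round(2),np.percentile(z,97).round(2))
for t in ['w9','w10']:
    a=load(t)['frame'].astype(float).mean(2); 
    print(t,[int(np.argmax(-np.diff(a[325:352,u])))+325 for u in range(232,335,8)], a[330:350,250].round())
E
```

```text
w9 2551 [ 91  84  97 112 131 236 327 536 554 299  77   7   0   0   0   0   0   0
   0   0   0] top-mode mean 215.21 215.15 216.01
w10 2386 [ 60  56  70  64  92 120 217 426 527 476 217  55   6   0   0   0   0   0
   0   0   0] top-mode mean 215.44 215.43 216.47
w9 [344, 344, 346, 346, 347, 349, 350, 349, 347, 345, 344, 344, 344] [50. 50. 51. 55. 48. 59. 61. 58. 61. 62. 61. 59. 58. 63. 56. 47. 30. 37.
 37. 34.]
w10 [345, 344, 344, 346, 347, 348, 350, 349, 347, 345, 344, 345, 344] [48. 51. 49. 52. 59. 63. 63. 61. 62. 62. 58. 64. 63. 65. 60. 43. 33. 34.
 29. 33.]
```

The released plate reads about 0.3 mm higher than under the tug. That could be noise, or drag from the opening fingers. To make sure the screw sits on the neck, I'll back straight up, look, then press the plate's top lightly with closed fingers.

```bash
python3 -m handwheel '[{"delta_pos":[0,-0.5,0],"twist":[0,0,0],"jaw":1},{"delta_pos":[0,-1.5,0],"twist":[0,0,0],"jaw":1},{"delta_pos":[0,-3,0],"twist":[0,0,0],"jaw":1},{"delta_pos":[0,-4.5,0],"twist":[0,0,0],"jaw":1},{"delta_pos":[0,-6,0],"twist":[0,0,0],"jaw":1},{"delta_pos":[0,-7.5,0],"twist":[0,0,0],"jaw":1},{"delta_pos":[0,-9,0],"twist":[0,0,0],"jaw":1},{"delta_pos":[0,-10,0],"twist":[0,0,0],"jaw":1},{"delta_pos":[0,-10,0],"twist":[0,0,0],"jaw":1},{"delta_pos":[0,-10,0],"twist":[0,0,0],"jaw":1}]'
python3 -m handwheel '[{"delta_pos":[0,0,-0.3],"twist":[0,0,0],"jaw":0.5},{"delta_pos":[0,0,-0.6],"twist":[0,0,0],"jaw":0},{"delta_pos":[0,0,-0.6],"twist":[0,0,0],"jaw":0},{"delta_pos":[0,0,-0.6],"twist":[0,0,0],"jaw":0},{"delta_pos":[0,0,-0.6],"twist":[0,0,0],"jaw":0},{"delta_pos":[0,0,-0.6],"twist":[0,0,0],"jaw":0},{"delta_pos":[0,0,-0.6],"twist":[0,0,0],"jaw":0},{"delta_pos":[0,0,-0.6],"twist":[0,0,0],"jaw":0},{"delta_pos":[0,0,-0.6],"twist":[0,0,0],"jaw":0},{"delta_pos":[0,0,-0.6],"twist":[0,0,0],"jaw":0}]'
python3 - <<'E'
from h import *
p,R=tool();print(telemetry.sense()['force'],p)
W=cloud(cap('wrist','w11')); 
m=(W[...,2]>211)&(W[...,2]<222)&(abs(W[...,1]-172)<19)&(abs(W[...,0]-519)<9); q=W[m]; print(m.sum(),np.median(q[:,2]),q[:,0].min(),q[:,0].max(),q[:,1].mean())
a=cv2.imread('pics/w11.png'); 
E
```

```text
time_s: 24.03
eef_pos: [512.1, 174.3, 263.8]
ee_rot: [-0.529, 0.529, 0.469, -0.469]
force: [-0.1, -0.2, -0.4]
grip_width: 0.999
time_s: 24.87
eef_pos: [518.0, 173.5, 263.6]
ee_rot: [-0.529, 0.529, 0.469, -0.469]
force: [-0.6, -1.2, -0.3]
grip_width: -0.004
[-0.56251166 -1.22574136 -0.30686203] [518.00682199 173.54724878 263.61821701]
650 215.2018849317756 510.00783212561913 522.7342846316416 172.89626232423475
```

View pics/w11.png

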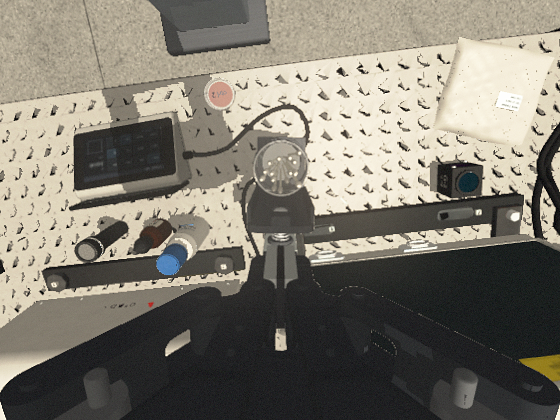

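The holder hangs upright: tub at (281,168), plate at (283,215), closed fingers just above the plate. Coming down to press lightly.

```bash
python3 -m handwheel '[{"delta_pos":[0,0.5,0],"twist":[0,0,0],"jaw":0},{"delta_pos":[0,1.5,0],"twist":[0,0,0],"jaw":0},{"delta_pos":[0,2.5,0],"twist":[0,0,0],"jaw":0},{"delta_pos":[0,3.3,0],"twist":[0,0,0],"jaw":0},{"delta_pos":[0,3.9,0],"twist":[0,0,0],"jaw":0},{"delta_pos":[0,4.3,0],"twist":[0,0,0],"jaw":0},{"delta_pos":[0,4.5,0],"twist":[0,0,0],"jaw":0},{"delta_pos":[0,4.5,0],"twist":[0,0,0],"jaw":0},{"delta_pos":[0,4.5,0],"twist":[0,0,0],"jaw":0},{"delta_pos":[0,4.5,0],"twist":[0,0,0],"jaw":0}]'
python3 -m handwheel '[{"delta_pos":[0,0.03,0],"twist":[0,0,0],"jaw":0},{"delta_pos":[0,0.06,0],"twist":[0,0,0],"jaw":0},{"delta_pos":[0,0.09,0],"twist":[0,0,0],"jaw":0},{"delta_pos":[0,0.12,0],"twist":[0,0,0],"jaw":0},{"delta_pos":[0,0.15,0],"twist":[0,0,0],"jaw":0},{"delta_pos":[0,0.17,0],"twist":[0,0,0],"jaw":0},{"delta_pos":[0,0.2,0],"twist":[0,0,0],"jaw":0},{"delta_pos":[0,0.2,0],"twist":[0,0,0],"jaw":0},{"delta_pos":[0,0.2,0],"twist":[0,0,0],"jaw":0},{"delta_pos":[0,0.2,0],"twist":[0,0,0],"jaw":0}]'
```

```text
time_s: 25.75
eef_pos: [518.2, 173.6, 219.0]
ee_rot: [-0.529, 0.529, 0.469, -0.469]
force: [0.5, -0.3, -0.5]
grip_width: -0.002
time_s: 26.58
eef_pos: [518.0, 173.6, 216.6]
ee_rot: [0.529, -0.529, -0.469, 0.469]
force: [0.3, 0.2, -0.5]
grip_width: -0.002
```

```bash
python3 -m handwheel '[{"delta_pos":[0,0.02,0],"twist":[0,0,0],"jaw":0},{"delta_pos":[0,0.04,0],"twist":[0,0,0],"jaw":0},{"delta_pos":[0,0.06,0],"twist":[0,0,0],"jaw":0},{"delta_pos":[0,0.08,0],"twist":[0,0,0],"jaw":0},{"delta_pos":[0,0.1,0],"twist":[0,0,0],"jaw":0},{"delta_pos":[0,0.1,0],"twist":[0,0,0],"jaw":0},{"delta_pos":[0,0.1,0],"twist":[0,0,0],"jaw":0},{"delta_pos":[0,0.1,0],"twist":[0,0,0],"jaw":0},{"delta_pos":[0,0.1,0],"twist":[0,0,0],"jaw":0},{"delta_pos":[0,0.1,0],"twist":[0,0,0],"jaw":0}]'
```

```text
time_s: 27.42
eef_pos: [518.0, 173.5, 215.6]
ee_rot: [-0.529, 0.529, 0.469, -0.469]
force: [0.6, 1.0, -0.2]
grip_width: -0.001
```

```bash
python3 -m handwheel '[{"delta_pos":[0,0.02,0],"twist":[0,0,0],"jaw":0},{"delta_pos":[0,0.04,0],"twist":[0,0,0],"jaw":0},{"delta_pos":[0,0.06,0],"twist":[0,0,0],"jaw":0},{"delta_pos":[0,0.08,0],"twist":[0,0,0],"jaw":0},{"delta_pos":[0,0.1,0],"twist":[0,0,0],"jaw":0},{"delta_pos":[0,0.1,0],"twist":[0,0,0],"jaw":0},{"delta_pos":[0,0.1,0],"twist":[0,0,0],"jaw":0},{"delta_pos":[0,0.1,0],"twist":[0,0,0],"jaw":0},{"delta_pos":[0,0.1,0],"twist":[0,0,0],"jaw":0},{"delta_pos":[0,0.1,0],"twist":[0,0,0],"jaw":0}]'
```

```text
time_s: 28.25
eef_pos: [518.2, 173.6, 214.9]
ee_rot: [-0.529, 0.529, 0.469, -0.469]
force: [-0.6, -0.6, 5.9]
grip_width: 0.002
```

Pressed with about 6 N and the plate didn't give. Retreating straight up, then back.

```bash
python3 -m handwheel '[{"delta_pos":[0,-0.1,0],"twist":[0,0,0],"jaw":0},{"delta_pos":[0,-0.5,0],"twist":[0,0,0],"jaw":0},{"delta_pos":[0,-1.5,0],"twist":[0,0,0],"jaw":0},{"delta_pos":[0,-3,0],"twist":[0,0,0],"jaw":0},{"delta_pos":[0,-4.5,0],"twist":[0,0,0],"jaw":0},{"delta_pos":[0,-6,0],"twist":[0,0,0],"jaw":0},{"delta_pos":[0,-7.5,0],"twist":[0,0,0],"jaw":0},{"delta_pos":[0,-8,0],"twist":[0,0,0],"jaw":0},{"delta_pos":[0,-8,0],"twist":[0,0,0],"jaw":0},{"delta_pos":[0,-8,0],"twist":[0,0,0],"jaw":0}]'
python3 -m handwheel '[{"delta_pos":[0,-0.3,0.3],"twist":[0,0,0],"jaw":0},{"delta_pos":[0,-0.6,0.8],"twist":[0,0,0],"jaw":0},{"delta_pos":[0,-0.9,1.4],"twist":[0,0,0],"jaw":0},{"delta_pos":[0,-1.2,2],"twist":[0,0,0],"jaw":0},{"delta_pos":[0,-1.5,2.6],"twist":[0,0,0],"jaw":0},{"delta_pos":[0,-1.5,3],"twist":[0,0,0],"jaw":0},{"delta_pos":[0,-1.5,3],"twist":[0,0,0],"jaw":0},{"delta_pos":[0,-1.5,3],"twist":[0,0,0],"jaw":0},{"delta_pos":[0,-1.5,3],"twist":[0,0,0],"jaw":0},{"delta_pos":[0,-1.5,3],"twist":[0,0,0],"jaw":0}]'
python3 - <<'E'
from h import *
p,R=tool();print(telemetry.sense()['force'],p)
W=cloud(cap('wrist','w12')); 
m=(W[...,2]>211)&(W[...,2]<222)&(abs(W[...,1]-172)<19)&(abs(W[...,0]-519)<9); q=W[m]; print(m.sum(),np.median(q[:,2]),q[:,0].min(),q[:,0].max(),q[:,1].mean())
s=cap('scene','s12'); a=cv2.imread('pics/s12.png'); cv2.imwrite('pics/s12z.png',cv2.resize(a[130:250,200:340],(700,600),interpolation=cv2.INTER_CUBIC))
# bystander shift check against first scene image
b=cv2.imread('pics/scene0.png'); 
W=cloud(load('s12'));
A=W.reshape(-1,3); m=(abs(A[:,0]-500)<45)&(abs(A[:,1]-172)<40)&(A[:,2]>40)&(A[:,2]<225); A=A[m]
for lo in range(50,225,25):
    B=A[(A[:,2]>=lo)&(A[:,2]<lo+25)]; print(lo,len(B),B.min(0).round() if len(B) else '',B.max(0).round() if len(B) else '')
E
```

```text
time_s: 29.08
eef_pos: [517.9, 173.5, 294.2]
ee_rot: [0.529, -0.529, -0.469, 0.469]
force: [-0.9, 0.0, -0.9]
grip_width: -0.003
time_s: 29.92
eef_pos: [488.4, 177.0, 309.4]
ee_rot: [0.529, -0.529, -0.469, 0.469]
force: [0.6, -0.8, 0.4]
grip_width: -0.001
[ 0.5585285  -0.82597618  0.43233742] [488.36637417 177.04468742 309.36944296]
320 214.90403048903175 510.0249044764751 522.6044617718585 172.5064559702186
50 115 [459. 146.  51.] [545. 203.  75.]
75 134 [459. 148.  75.] [544. 188. 100.]
100 194 [460. 147. 100.] [545. 202. 125.]
125 160 [462. 149. 125.] [545. 204. 150.]
150 136 [473. 148. 150.] [544. 203. 175.]
175 106 [500. 148. 175.] [544. 201. 200.]
200 73 [499. 148. 200.] [545. 201. 218.]
```

View pics/s12z.png

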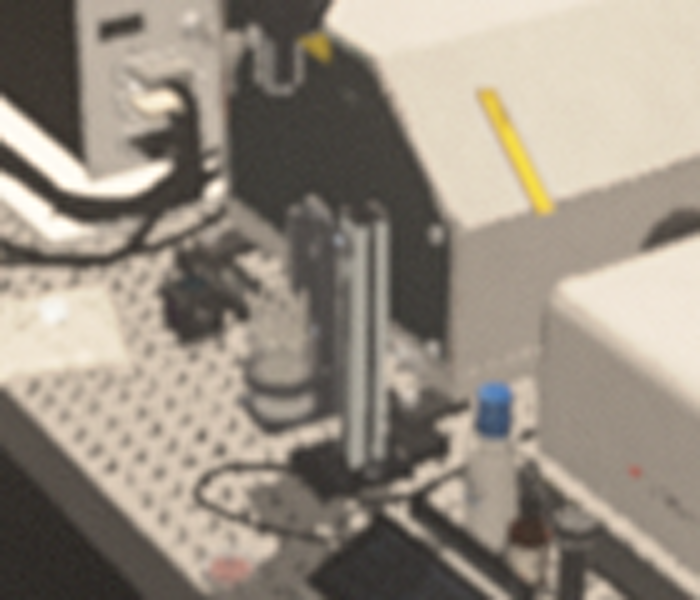

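View pics/w12.png

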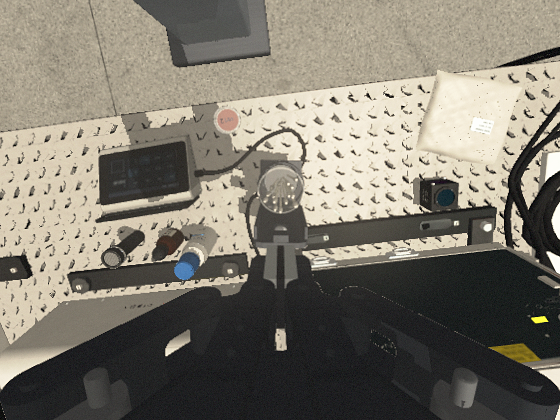

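The scene crop shows the holder hanging upright on the rail, its plate top at about (315,210) and the tub at about (280,390). The gripper is well clear at (275,60) and the bystanders are where they were. Handing in.

```bash
python3 - <<'E'
from rig import ctrl
print(ctrl.finish_job())
E
```

```text
the job is handed in; nothing more can be done
None
```

The holder is hanging upright on the stud, let go, and the job was handed in at about 30 s of the 72 s allowed. The hand-in gave no verdict.

**What I did**
- I took the holder by its plate's side returns and passed the round hole over the stud's head. I pressed the collar back about 3.5 N worth and slid the holder down about 12–13 mm until the stop screw met the neck.
- I tugged straight down for over 1.5 s; the wrist read about +8 to +8.7 N, so about 10 N on the neck. The holder didn't slip in the fingers.
- After letting go I pressed the plate's top lightly with closed fingers (about 6 N) to seat it, then backed off clear.

**Last checks**
- **Height:** the plate's top is at about 215 mm, which puts the keyhole about 13–14 mm below the stud seat, inside the 10.5–23.5 mm band.
- **Upright and clear:** the holder looks upright and the gripper is about 95 mm above it.
- **Bystanders:** they look unmoved in the pictures; I did not measure each one.

**What disagreed or was not checked**
- After release the plate read about 0.3 mm higher than under the tug. That is close to the noise, but it is why I added the press.
- I could not measure the screw's resting force on the neck after letting go; I only inferred it from that press.

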